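# Clear, load, stack and cover the drying trays

### The job

Put the wet miniatures away to dry: clear off the containers that were left on the white dust cover and in the pale tray, standing each upright in the blue supply box, take the cover off the dark tray, lay the paintings flat and face up on the tray floors, one to a bay, the dark tray first as it is covered once the pale tray is stacked on it, and finish with the cover on the pale tray, all corner pins fully down in their sockets. Hold the paintings by their edges without touching the wet faces, and leave the brushes, knife and paint tubes where they are.

Things in the scene. Friction and masses are not known exactly. Their poses are not given: they have to be found in the camera images.
- base_tray: bottom drying tray, dark wood, fixed to the table, 150 mm (its x) by 174 mm (its y). Origin on the table under its centre; floor at z = 16 mm. A carrying bar (14 mm thick, 100 long, z 38 to 56 mm) runs along x in the middle. Hollow square corner posts, 22 mm wide, tops at z = 66 mm, at x = +-64, y = +-76 mm; their 14 mm square openings are the sockets.
- base_bay0 (a point): floor centre of the dark tray's bay on its +y side: at x = 0, y = +43, z = 16 mm of the tray, axes as the tray's. The bay is 72 mm wide in y and 134 mm long in x (the corner posts take up its outer corners), with rims 12 mm above its floor; a divider as high as the rims runs under the bar.
- base_bay1 (a point): floor centre of the dark tray's other bay, at y = -43 mm, the same
- top_tray_bar (a point): middle of the carrying bar of the second drying tray: the same shape in pale wood, loose, about 0.35 kg, standing on the table on its pins at the start. The bar is 14 mm thick (its y), 100 mm long (x), 18 mm high. The point is 47 mm above the pin tips, 31 mm above this tray's floor; z up. Fully seated on the dark tray it is 103 mm above that tray's origin; either way round fits.
- top_tray: the pale tray, same axes, origin at pin-tip level under its centre; its floor at z = 16 mm. Steel pins, 10 mm diameter, 10 mm long, with tapered tips, stand out under its board below the posts at x = +-64, y = +-76 mm. Its two bays are centred at x = 0, y = +43 and -43 mm, shaped like the dark tray's.
- supply_box: blue open supply box with low walls, fixed to the table, 108 mm (its x) by 250 mm (its y), 30 mm high, walls and floor 6 mm thick; origin at the centre of its underside. It has room for three containers in a row along its y, 74 mm apart.
- bottle_mid (a point): amber medium bottle with black cap, diameter 44 mm (narrower neck in the top third), 100 mm tall, 0.16 kg; the point is 50 mm above its underside, z up its axis. Left standing on the white cover beside its bar; may be absent.
- jar_mid (a point): white gesso jar with blue cap, diameter 54 mm, 62 mm tall, 0.2 kg; the point is 31 mm above its underside. Left standing on the white cover beside its bar; may be absent.
- tin_mid (a point): varnish tin, bare metal with green band, diameter 50 mm, 69 mm tall, 0.2 kg; the point is 34.5 mm above its underside. Left standing in a bay of the pale tray; may be absent.
- tub_mid (a point): red pigment tub with white lid, diameter 53 mm, 62 mm tall, 0.18 kg; the point is 31 mm above its underside. Left standing in a bay of the pale tray; may be absent.
- cover_bar (a point): middle of the carrying bar (like the trays' bars) of the white dust cover: a flat board, 150 by 174 mm, 0.25 kg, with the same pins underneath and no rims or posts; the board's top is 31 mm below this point, the pin tips 47 mm. It fits any tray, seated 103 mm above the tray's origin. At the start on the dark tray; the table beyond the pale tray, around x = 0.645, y = 0.315 m, is free to put it down.
- panel_a_mid (a point): miniature painting on a wooden cradle, 50 mm (its x) by 56 mm (its y), 20 mm thick, on the table face up at the start. Wet paint covers the top but for a 3 mm margin: hold it by the two edges 50 mm apart. The point is its centre, 10 mm above its underside, z out of the painted face. Colours: pale blue sky over olive ground. May be absent.
- panel_a_paint: its wet painted face, 43 by 49 mm, 2 mm thick, top 20 mm above the painting's underside
- panel_b_mid (a point): another such painting, the same size and point as panel_a's. Colours: orange sky over purple ground. May be absent.
- panel_b_paint: its wet painted face, 43 by 49 mm, 2 mm thick, top 20 mm above the painting's underside
- panel_c_mid (a point): another such painting, the same size and point as panel_a's. Colours: grey and brown. May be absent.
- panel_c_paint: its wet painted face, 43 by 49 mm, 2 mm thick, top 20 mm above the painting's underside
- panel_d_mid (a point): another such painting, the same size and point as panel_a's. Colours: teal and dark blue. May be absent.
- panel_d_paint: its wet painted face, 43 by 49 mm, 2 mm thick, top 20 mm above the painting's underside
- tube_red: red paint tube, about 100 by 34 by 20 mm, lying; not part of the job, leave it where it is
- tube_blue: blue paint tube, the same; not part of the job, leave it where it is
- tube_yellow: yellow paint tube, the same, lying beside the paintings; not part of the job, leave it where it is
- brush_pot: white pot of brushes, 76 mm diameter, 100 mm tall, brushes to 230 mm; not part of the job, leave it where it is
- palette_knife: palette knife, 200 mm long, lying; not part of the job, leave it where it is

How it is judged:
On the way, in this order (a step that is already met when the one before it is completed fails the run):
1. every container that was left in the trays stands upright in the supply box (x of bottle_mid in the frame of supply_box between -0.05 and 0.05 m and y of bottle_mid in the frame of supply_box between -0.121 and 0.121 m and z of bottle_mid in the frame of supply_box between 0.048 and 0.064 m and angle between each of bottle_mid, jar_mid, tin_mid, tub_mid's own z axis and vertical below 0.12 rad and x of jar_mid in the frame of supply_box between -0.05 and 0.05 m and y of jar_mid in the frame of supply_box between -0.121 and 0.121 m and z of jar_mid in the frame of supply_box between 0.029 and 0.045 m and x of tin_mid in the frame of supply_box between -0.05 and 0.05 m and y of tin_mid in the frame of supply_box between -0.121 and 0.121 m and z of tin_mid in the frame of supply_box between 0.0325 and 0.0485 m and x of tub_mid in the frame of supply_box between -0.05 and 0.05 m and y of tub_mid in the frame of supply_box between -0.121 and 0.121 m and z of tub_mid in the frame of supply_box between 0.029 and 0.045 m), for 0.2 s.
2. the pale tray sits on the dark one, pins fully in the sockets (x of top_tray_bar in the frame of base_tray between -0.006 and 0.006 m and y of top_tray_bar in the frame of base_tray between -0.006 and 0.006 m and z of top_tray_bar in the frame of base_tray between 0.099 and 0.1065 m and angle between top_tray_bar's own z axis and vertical below 0.03 rad and angle between the x axis of top_tray_bar and the x axis of base_tray, either way round below 0.06 rad), for 0.2 s.
3. the white cover sits on the pale tray, pins fully in the sockets (x of cover_bar in the frame of top_tray between -0.006 and 0.006 m and y of cover_bar in the frame of top_tray between -0.006 and 0.006 m and z of cover_bar in the frame of top_tray between 0.099 and 0.1065 m and angle between cover_bar's own z axis and vertical below 0.03 rad and angle between the x axis of cover_bar and the x axis of top_tray, either way round below 0.06 rad), for 0.2 s.
At the end, for the whole second after the job is handed in: Each container stands upright (within 7 degrees) on the supply box's floor; each painting lies flat, face up, on the floor of a bay; the pale tray is seated on the dark tray and the cover on the pale tray, each within 6 mm sideways and 3.5 mm in height; all at rest (all of step 1 and all of step 2 and all of step 3 and ((x of panel_a_mid in the frame of base_tray between -0.05 and 0.05 m and y of panel_a_mid in the frame of base_tray between -0.07 and 0.07 m and z of panel_a_mid in the frame of base_tray between 0.022 and 0.03 m) or (x of panel_a_mid in the frame of top_tray_bar between -0.05 and 0.05 m and y of panel_a_mid in the frame of top_tray_bar between -0.07 and 0.07 m and z of panel_a_mid in the frame of top_tray_bar between -0.025 and -0.017 m)) and angle between each of panel_a_mid, panel_b_mid, panel_c_mid, panel_d_mid's own z axis and vertical below 0.08 rad and ((x of panel_b_mid in the frame of base_tray between -0.05 and 0.05 m and y of panel_b_mid in the frame of base_tray between -0.07 and 0.07 m and z of panel_b_mid in the frame of base_tray between 0.022 and 0.03 m) or (x of panel_b_mid in the frame of top_tray_bar between -0.05 and 0.05 m and y of panel_b_mid in the frame of top_tray_bar between -0.07 and 0.07 m and z of panel_b_mid in the frame of top_tray_bar between -0.025 and -0.017 m)) and ((x of panel_c_mid in the frame of base_tray between -0.05 and 0.05 m and y of panel_c_mid in the frame of base_tray between -0.07 and 0.07 m and z of panel_c_mid in the frame of base_tray between 0.022 and 0.03 m) or (x of panel_c_mid in the frame of top_tray_bar between -0.05 and 0.05 m and y of panel_c_mid in the frame of top_tray_bar between -0.07 and 0.07 m and z of panel_c_mid in the frame of top_tray_bar between -0.025 and -0.017 m)) and ((x of panel_d_mid in the frame of base_tray between -0.05 and 0.05 m and y of panel_d_mid in the frame of base_tray between -0.07 and 0.07 m and z of panel_d_mid in the frame of base_tray between 0.022 and 0.03 m) or (x of panel_d_mid in the frame of top_tray_bar between -0.05 and 0.05 m and y of panel_d_mid in the frame of top_tray_bar between -0.07 and 0.07 m and z of panel_d_mid in the frame of top_tray_bar between -0.025 and -0.017 m)) and linear speed of each of top_tray, panel_a_paint, panel_b_paint, panel_c_paint, panel_d_paint below 0.03 m/s); the robot touches nothing.
It fails at once if the gripper touches a wet painted face (contact force between the fingers and panel_a_paint above 1 N or contact force between the fingers and panel_b_paint above 1 N or contact force between the fingers and panel_c_paint above 1 N or contact force between the fingers and panel_d_paint above 1 N).
It fails at once if a tube, the brush pot or the palette knife is moved by more than 30 mm (distance of any of tube_red, tube_blue, tube_yellow, brush_pot, palette_knife from where it was at the start of the episode above 0.03 m).
Of medium_bottle, gesso_jar, varnish_tin, pigment_tub only 2 to 3 are there at a start; the rules pass over those that are not, and their reading is None.
Of panel_a, panel_b, panel_c, panel_d only 3 to 4 are there at a start; the rules pass over those that are not, and their reading is None.
At some moment in a run one of panel_a, panel_b, panel_c, panel_d may be knocked a few centimetres aside while the robot is not near it.
It also fails if it takes over 210 s, if anything falls off the work surface, if the arm or the gripper's body presses on something with over 40 N, if the wrist force passes 120 N, or if a joint passes its speed limit or range.

### The arm

A 6-joint arm with a two-finger parallel gripper is mounted at the origin on the work surface. World frame = base frame: x ahead of the robot, y to its left, z up, the work surface at z = 0. Lengths are in m, angles in rad, forces in N, time in s.
With the tool pointing down it reaches from about 0.4 to 0.825 m from the base axis. Payload 7 kg.
Tool frame: the origin (TCP) lies between the finger pads; the fingertips stand arm.nose_length ahead of it and the grasp point (between the pads) is the TCP (arm.nose_length is the distance from the TCP to the fingertips, in m); x points along the fingers, z is the direction in which the jaws open and shut, and the axes are right-handed (so a half turn about x gives the same grasp; the last joint's range is limited). The gripper opens to 88 mm and grips with 3 to 60 N. Pads are 19 mm wide; open, the fingers measure 130 mm over their backs; the gripper's body (78 mm by 193 mm) begins 47 mm behind the grasp point.
Start: joints at [1.628, 0.359, 0.012, 0, -1.224, -0.288], TCP at [0.154, 0.657, 0.246] pointing down, gripper open.
Joint ranges: [-3.07, 3.07], [-1.43, 2.12], [-1.02, 1.25], [-3.03, 1.67], [-3.05, -0], [-3.03, 3.03]. Speed limits (rad/s): [2.39, 2.39, 3.01, 3.14, 3.14, 3.14].

### API

Orientations are given as [roll, pitch, yaw] about the fixed x, y, z axes, in that order (R = Rz(yaw) Ry(pitch) Rx(roll)).
In Python, from station import arm, viewer, spotter gives the robot as it stands.
- The arm moves only by the shell command python3 -m handwheel 'ROWS' [FORCE]. ROWS is a JSON object of lists of equal length, an entry for each row: "gripper": the gripper command: -1 is shut, 1 is fully open, values between are in proportion; "travel": the shift along the world's x, y, z each as a share of 500 mm, from -1 to 1, a list of three; "spin": the turn about the world's z as a share of 45 degrees, from -1 to 1. A call has 1 to 20 rows; each row is the pose to reach, as a shift and turn from the pose commanded when the call began; what a row does not reach only later rows make up. A row lasts 1/10 s, in which the tool goes at most 50 mm and 8.59 degrees, less where a joint would pass 70% of its speed; a pose out of reach is approached as far as the arm can. A call with a number of a shift or a turn outside -1 to 1 is refused whole. A call with a gripper value outside its range is refused whole. The fingers move at their own pace and stop on an object; FORCE is the grip in N (left out, the last holds). Time passes only in rows, so rows that repeat a pose let the fingers close. It gives the time, the measured TCP pose, the force and the opening at its end, in the units of the state.
- arm.get_state(): the state, without advancing time (a new reading comes with each control period).
- viewer.grab_frame(name): name is "scene" or "side" or "wrist"; returns a dict with "pixels" (400x640x3 uint8, blue, green, red), "fx", "fy", "cx", "cy" (pixels), "k1" (the pictures are not rectified: a ray, as slopes to the right and down, at radius r is drawn at 1 + k1 r^2 times it, then the intrinsics apply), "eye" and "attitude" of the camera in the world. Camera axes: x right, y down, z forward; pixel columns grow to the right and rows downward; lengths in m; the calibration is good to about 2 mm. A picture is of the moment at which its call begins. There is no depth.
- arm.job_done(): hands the job in, once; it reports no verdict.
Trained networks look in the newest picture that a camera, given by its name, has taken for a name from the list of things; names that differ only in an ending like _2 or _b are one class to them, and where a whole thing is asked for, a point or a joint stands for the part that bears it (a point fixed in the world has none). Each returns a list of dicts, best first, with "conf" (0 to 1); they miss things now and then, are a little off and sometimes report something else, mostly with a low value. They report only what shows in the picture. A call takes as long as a camera call.
- spotter.spot_in(camera, label): "rect" ([left, top, right, bottom] in pixels, round what is visible of it).
- spotter.tip_of(camera, label): "at" ([column, row] in pixels: a listed point, or the origin of a listed thing).
The state is a dict: "t": time; "q": joint angles; "qd": joint speeds; "joint_efforts": joint torques, N m; "eef_pos": TCP position; "ee_rot": TCP orientation; "force": force on the tool from outside, world axes, zero at the start; "moment": the same for the moment, N m; "width": finger opening in m.
Only numpy, scipy, OpenCV 4.12 (cv2) and the standard library are available. Lean on these libraries where they do the work, as an engineer would, in place of code of your own. Each camera call takes 0.05 s, during which the arm holds its last target.

## Working session

There is one attempt and no reset: what is moved stays moved. The work goes in short steps, Python scripts to look and compute and a shell command to move; the robot and the scene stay as the last step left them, time stands still between calls to the robot, and variables do not carry over. Pictures are saved under pics/ and viewed, and the job is handed in when it is done.

```bash
ls -la && mkdir -p pics && python3 - <<'E'
from station import arm, viewer, spotter
import cv2
print(arm.get_state(), arm.nose_length)
for n in ["scene","side","wrist"]:
    f=viewer.grab_frame(n)
    cv2.imwrite(f"pics/{n}0.png",f["pixels"])
    print(n,{k:v for k,v in f.items() if k!="pixels"})
E
```

```text
total 12
drwxr-xr-x  3 agent agent 4096 Dec  7 05:35 .
drwxr-xr-x 23 root  root  4096 Dec  7 05:35 ..
drwxr-xr-x  2 agent agent 4096 Dec  7 05:35 pics
{'t': 0.0, 'q': array([ 1.62811936e+00,  3.59368287e-01,  1.10556216e-02, -3.37116693e-04,
       -1.22408432e+00, -2.88086672e-01]), 'qd': array([-8.00919222e-05, -9.07421390e-04,  1.51687009e-03,  3.87344285e-04,
        3.53520402e-04,  5.67040672e-04]), 'joint_efforts': array([-2.09575366e-03, -5.82708871e+01,  2.93062609e+01,  6.99722975e+00,
        6.91663125e-03, -1.56422452e-04]), 'eef_pos': array([0.15431871, 0.65665624, 0.24463562]), 'ee_rot': array([ 0.09265123,  1.56916459, -1.70902354]), 'force': array([-0.60616893, -0.07585078,  0.32453527]), 'moment': array([-0.05235735,  0.01193048, -0.03526405]), 'width': 0.0873552888331656} 0.019
scene {'fx': 422.0116740810574, 'fy': 422.0116740810574, 'cx': 319.11200908280676, 'cy': 200.1386181612709, 'k1': -0.0615093076937835, 'eye': array([ 1.10177999, -0.41408244,  0.95281722]), 'attitude': array([-2.43496652e+00, -2.31686981e-03,  8.31896069e-01])}
side {'fx': 480.3163305773362, 'fy': 480.3163305773362, 'cx': 319.3238854137572, 'cy': 197.74572263143585, 'k1': -0.1333315935504441, 'eye': array([0.48323255, 0.86090772, 0.99036385]), 'attitude': array([-2.40871078, -0.01287895, -3.01864076])}
wrist {'fx': 345.81809471887715, 'fy': 345.81809471887715, 'cx': 322.5807254485474, 'cy': 199.92835812845942, 'k1': -0.05877133201251985, 'eye': array([0.21810711, 0.64134605, 0.38458174]), 'attitude': array([ 2.89333276e+00, -1.62510729e-03, -1.80154461e+00])}
```

View pics/scene0.png

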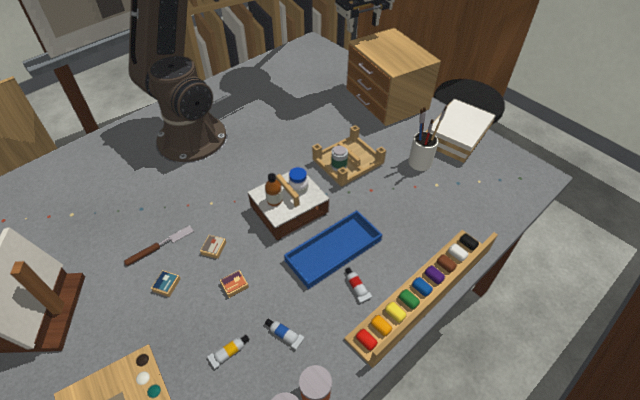

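View pics/side0.png

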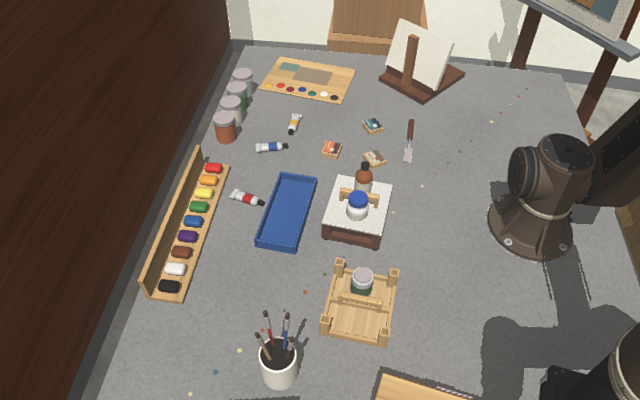

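View pics/wrist0.png

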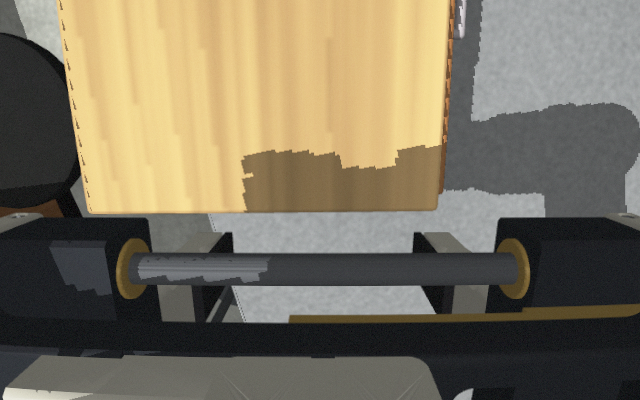

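```bash
cat > h.py <<'E'
from station import arm, viewer, spotter
import cv2, numpy as np
from scipy.spatial.transform import Rotation as Ro
def grab(n,save=None):
    f=viewer.grab_frame(n)
    f["R"]=Ro.from_euler("xyz",f["attitude"]).as_matrix()
    f["K"]=np.array([[f["fx"],0,f["cx"]],[0,f["fy"],f["cy"]],[0,0,1.]])
    f["D"]=np.array([f["k1"],0,0,0.])
    if save: cv2.imwrite(f"pics/{save}.png",f["pixels"])
    return f
def ray(f,p):
    u=cv2.undistortPoints(np.array([[p]],float),f["K"],f["D"])[0,0]
    return f["R"]@np.array([u[0],u[1],1.])
def onz(f,p,z):
    d=ray(f,p); e=f["eye"]; return e+d*(z-e[2])/d[2]
def proj(f,P):
    P=np.atleast_2d(P); c=(P-f["eye"])@f["R"]
    return cv2.projectPoints(c,np.zeros(3),np.zeros(3),f["K"],f["D"])[0][:,0]
def tri(fs,ps):
    A=np.zeros((3,3));b=np.zeros(3)
    for f,p in zip(fs,ps):
        d=ray(f,p);d/=np.linalg.norm(d);M=np.eye(3)-np.outer(d,d);A+=M;b+=M@f["eye"]
    X=np.linalg.solve(A,b)
    r=[float(np.linalg.norm(proj(f,X)[0]-p)) for f,p in zip(fs,ps)]
    return X,r
def crop(f,rect,scale,name,pts=None):
    l,t,r,b=[int(v) for v in rect]
    im=f["pixels"].copy()[max(t,0):b,max(l,0):r]
    im=cv2.resize(im,None,fx=scale,fy=scale,interpolation=cv2.INTER_CUBIC)
    if pts is not None:
        for p in pts: cv2.circle(im,(int((p[0]+.5-max(l,0))*scale),int((p[1]+.5-max(t,0))*scale)),3,(255,0,255),1)
    cv2.imwrite(f"pics/{name}.png",im)
E
python3 - <<'E'
from h import *
S=grab("scene");T=grab("side")
zexp=dict(base_tray=0,base_bay0=.016,base_bay1=.016,top_tray_bar=.047,top_tray=0,supply_box=0,bottle_mid=.072+.05,jar_mid=.072+.031,tin_mid=.016+.0345,tub_mid=.047,cover_bar=.103,panel_a_mid=.01,panel_b_mid=.01,panel_c_mid=.01,panel_d_mid=.01,palette_knife=.005,tube_yellow=.01,tube_blue=.01,tube_red=.01,brush_pot=0)
np.set_printoptions(precision=4,suppress=True)
for k,z in zexp.items():
    a=spotter.tip_of("scene",k)[:2];b=spotter.tip_of("side",k)[:2]
    s=k
    if a: s+=f" sc {a[0]['conf']:.2f} {np.round(a[0]['at'],1)} {onz(S,a[0]['at'],z)[:2]}"
    if b: s+=f" sd {b[0]['conf']:.2f} {np.round(b[0]['at'],1)} {onz(T,b[0]['at'],z)[:2]}"
    if a and b: X,r=tri([S,T],[a[0]['at'],b[0]['at']]);s+=f" tri {X} {np.round(r,1)}"
    print(s)
E
```

```text
base_tray sc 0.61 [288.2 209.6] [0.4683 0.0443] sd 0.77 [356.7 219.8] [0.4713 0.0398] tri [0.471  0.0426 0.0036] [0.1 0.1]
base_bay0 sc 0.69 [303.7 199. ] [0.4785 0.0957] sd 0.85 [351.  227.4] [0.4843 0.0805] tri [0.4849 0.0896 0.0268] [0.3 0.3]
base_bay1 sc 0.69 [303.7 199. ] [0.4785 0.0957] sd 0.85 [351.  227.4] [0.4843 0.0805] tri [0.4849 0.0896 0.0268] [0.3 0.3]
top_tray_bar sc 0.79 [348.3 154.3] [0.4539 0.302 ] sd 0.59 [359.4 298.5] [0.4492 0.3058] tri [0.4501 0.3045 0.0436] [0.4 0.6]
top_tray sc 0.63 [348.4 162.3] [0.447 0.313] sd 0.61 [358.8 312.4] [0.4462 0.3149] tri [ 0.4461  0.3141 -0.0014] [0. 0.]
supply_box sc 0.63 [336.6 248.8] [0.6617 0.0538] sd 0.86 [285.2 212.3] [0.6647 0.0394] tri [0.6645 0.0485 0.0097] [0.7 0.7]
bottle_mid sc 0.69 [274.9 185.7] [0.4621 0.0118] sd 0.93 [359.9 177.1] [ 0.4746 -0.    ] tri [0.4725 0.0074 0.1316] [1.  1.1]
jar_mid sc 0.93 [299.5 181.4] [0.4804 0.0817] sd 0.88 [357.6 207. ] [0.4732 0.0844] tri [0.4752 0.0832 0.0995] [0.9 1. ]
tin_mid sc 0.92 [337.5 157.6] [0.4445 0.2641] sd 0.69 [363.5 283.5] [0.4428 0.2676] tri [0.4427 0.266  0.048 ] [0
[... 523 characters left out ...]
.6 0.6]
panel_d_mid sc 0.87 [165.2 282.6] [ 0.4492 -0.3451] sd 0.80 [370.4 125.5] [ 0.4551 -0.3471] tri [ 0.4537 -0.3447  0.0135] [0.8 0.6]
palette_knife sc 0.56 [161.  244.6] [ 0.333  -0.2947] sd 0.53 [407.5 136.6] [ 0.3357 -0.3157] tri [ 0.34   -0.2972  0.0179] [1.1 0.9]
tube_yellow sc 0.66 [228.5 352.8] [ 0.7062 -0.3281] sd 0.63 [294.4 122. ] [ 0.6984 -0.3305] tri [ 0.7018 -0.3294  0.0084] [1.7 1.2]
tube_blue sc 0.90 [284.6 337.1] [ 0.7625 -0.21  ]
tube_red sc 0.89 [356.6 285.7] [0.7804 0.009 ] sd 0.88 [246.7 198.6] [0.776  0.0134] tri [0.7781 0.0104 0.006 ] [0.4 0.4]
brush_pot sc 0.91 [418.  160.1] [0.5914 0.4882] sd 0.91 [283.3 369.9] [0.5954 0.4734] tri [0.5955 0.478  0.0102] [0.5 0.7]
```

```bash
python3 - <<'E'
from h import *
S=grab("scene");T=grab("side")
crop(S,(240,160,400,290),5,"s_a")
crop(S,(145,225,260,305),6,"s_p")
crop(S,(305,115,400,190),7,"s_t")
crop(T,(310,160,400,250),6,"d_a")
crop(T,(310,105,400,180),7,"d_p")
crop(T,(310,250,410,350),6,"d_t")
E
```

```text
(no output)
```

View pics/s_a.png

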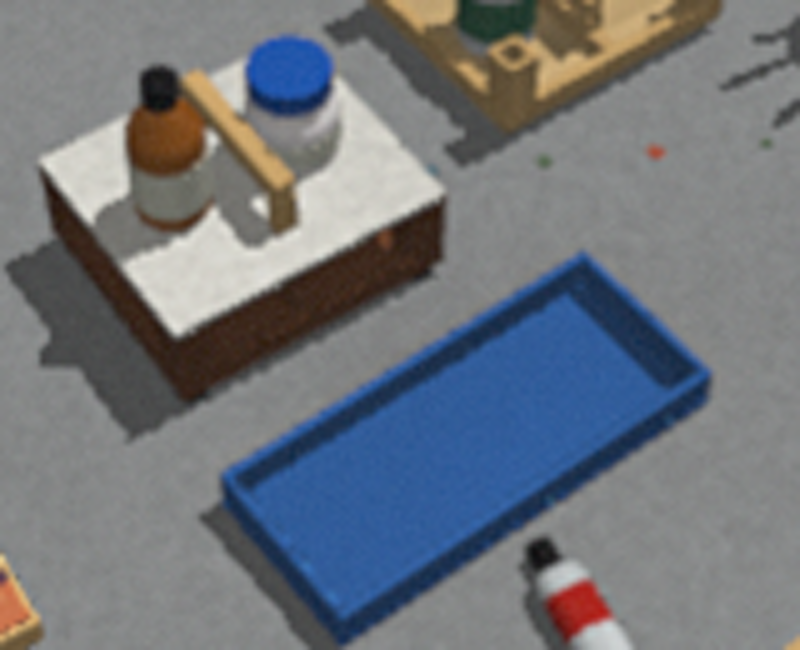

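View pics/s_p.png

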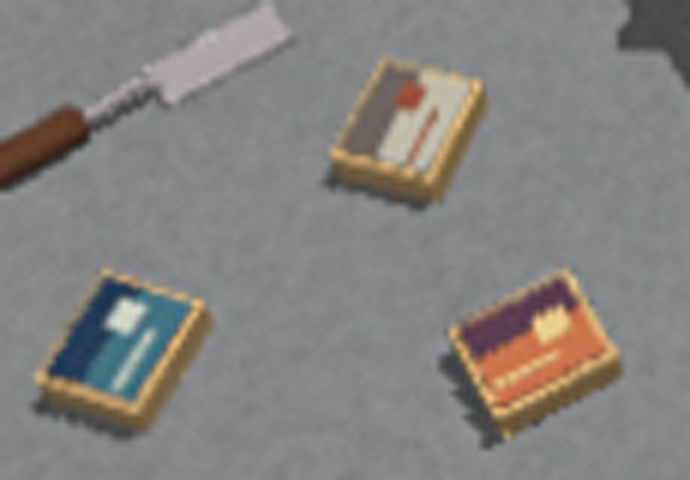

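View pics/s_t.png

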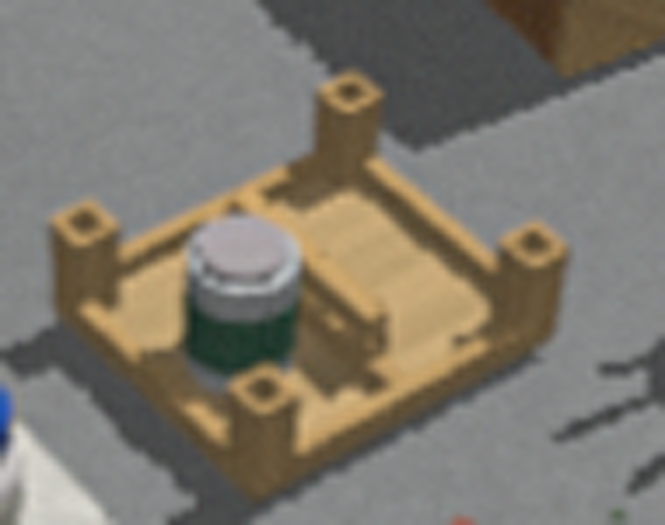

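View pics/d_a.png

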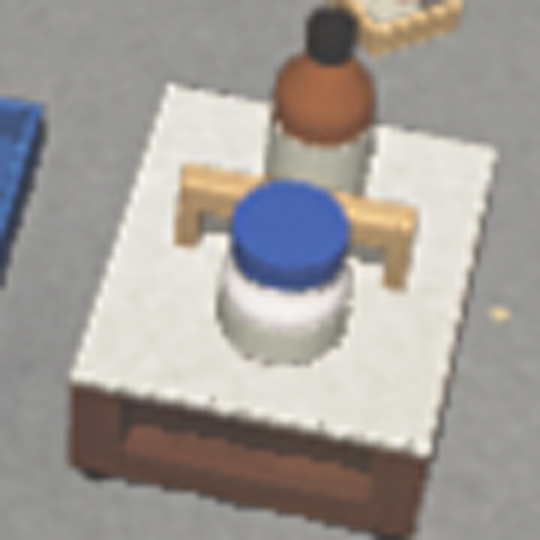

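View pics/d_p.png

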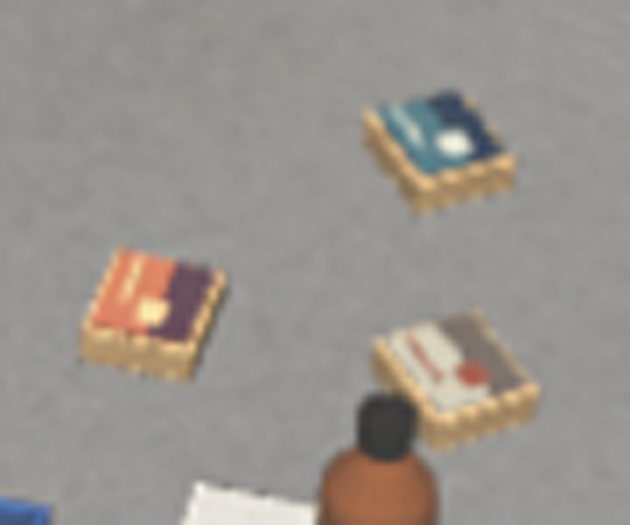

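View pics/d_t.png

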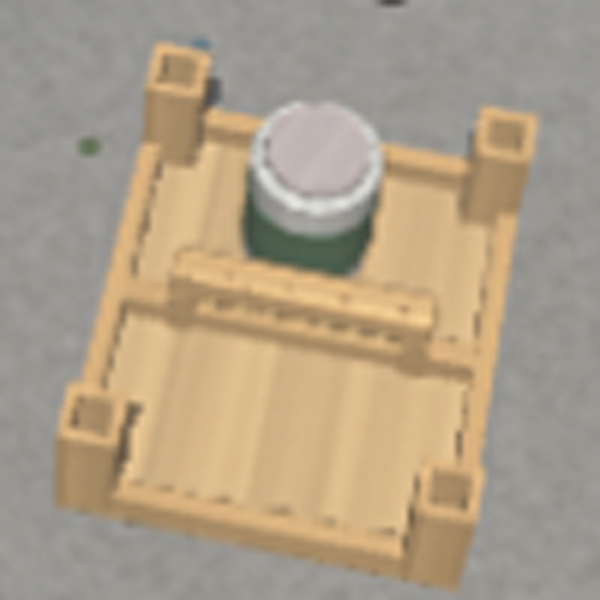

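The scene view shows bottle at (274,190), jar at (299,180) on the white cover, tin at (340,160) in the pale tray, paintings c (213,245), d (165,283), b (233,283), blue box around (335,248). I'll fit poses to picked corners.

```bash
cat > fit.py <<'E'
from h import *
from scipy.optimize import least_squares
def rectpts(hx,hy): return np.array([[-hx,-hy],[hx,-hy],[hx,hy],[-hx,hy]])
def fit(obs,hx,hy,z,x0):
    """obs: list of (frame, pts) ; each pt matched to nearest model corner"""
    M=rectpts(hx,hy)
    def res(v,full=False):
        c,s=np.cos(v[2]),np.sin(v[2])
        W=np.c_[M@np.array([[c,s],[-s,c]])+v[:2],np.full(4,z)]
        r=[];pc=[]
        for f,P in obs:
            Q=proj(f,W); d=np.array([p-Q[np.argmin(np.linalg.norm(Q-p,axis=1))] for p in P])
            r.append(d.ravel());pc.append(d.mean(0))
        return (np.concatenate(r),pc) if full else np.concatenate(r)
    best=None
    for y0 in np.arange(x0[2]-.8,x0[2]+.81,.2):
        o=least_squares(res,[x0[0],x0[1],y0])
        if best is None or o.cost<best.cost: best=o
    rr,pc=res(best.x,True)
    return best.x,np.sqrt(np.mean(rr**2)),pc
def C(P,off,s): return np.array(P,float)/s+np.array(off)-0.5
E
python3 - <<'E'
from fit import *
np.set_printoptions(precision=4,suppress=True)
S=grab("scene");T=grab("side")
crop(T,(245,165,330,260),6,"d_b")
def show(n,obs,hx,hy,z,x0):
    for sub in ([obs] if len(obs)==1 else [obs,obs[:1],obs[1:]]):
        x,r,pc=fit(sub,hx,hy,z,x0); print(n,x,"yaw deg",np.degrees(x[2]).round(2),"rms",r.round(2))
sa=((240,160),5);sp=((145,225),6);st=((305,115),7);da=((310,160),6);dp=((310,105),7);dt=((310,250),6)
show("cover",[(S,C([(40,163),(178,335),(443,192)],*sa)),(T,C([(172,88),(495,152),(432,455),(75,382)],*da))],.075,.087,.072,[.47,.043,0])
show("top",[(S,C([(350,92),(84,222),(262,388),(530,243)],*st)),(T,C([(180,70),(506,133),(95,412),(448,487)],*dt))],.064,.076,.066,[.447,.31,0])
show("box",[(S,C([(225,480),(583,255),(710,377),(340,628)],*sa))],.054,.125,.03,[.66,.05,0])
for n,a,b,x0 in [("c",[(385,60),(487,95),(435,185),(332,152)],[(373,342),(480,312),(540,388),(438,417)],(.43,-.19)),
 ("d",[(105,272),(210,303),(140,410),(38,378)],[(365,112),(460,92),(517,160),(418,187)],(.452,-.345)),
 ("b",[(452,330),(568,270),(622,358),(500,413)],[(120,248),(227,268),(190,352),(83,335)],(.56,-.21))]:
  for off in (0,1.57): show(n,[(S,C(a,*sp)),(T,C(b,*dp))],.025,.028,.02,[*x0,off])
E
```

```text
cover [ 0.4722  0.0435 -0.1255] yaw deg -7.19 rms 0.53
cover [ 0.4738  0.0424 -0.1215] yaw deg -6.96 rms 0.46
cover [ 0.4714  0.0441 -0.1292] yaw deg -7.4 rms 0.37
top [ 0.4475  0.3064 -0.1069] yaw deg -6.13 rms 0.33
top [ 0.4467  0.3082 -0.1083] yaw deg -6.2 rms 0.16
top [ 0.4475  0.3056 -0.1064] yaw deg -6.1 rms 0.2
box [ 0.662   0.0417 -0.0833] yaw deg -4.78 rms 0.67
c [ 0.4372 -0.1924  0.5291] yaw deg 30.32 rms 0.78
c [ 0.4398 -0.1927 -1.0837] yaw deg -62.09 rms 0.56
c [ 0.435  -0.1927  0.5422] yaw deg 31.06 rms 0.46
c [ 0.4372 -0.1924  0.5291] yaw deg 30.32 rms 0.78
c [ 0.4398 -0.1927  2.0579] yaw deg 117.91 rms 0.56
c [ 0.435  -0.1927  0.5422] yaw deg 31.06 rms 0.46
d [ 0.4509 -0.3437  0.5192] yaw deg 29.75 rms 0.43
d [ 0.4521 -0.344   0.5232] yaw deg 29.98 rms 0.35
d [ 0.4495 -0.3427  0.5105] yaw deg 29.25 rms 0.21
d [ 0.4509 -0.3437  0.5192] yaw deg 29.75 rms 0.43
d [ 0.4521 -0.344   0.5232] yaw deg 29.98 rms 0.35
d [ 0.4495 -0.3427  0.5105] yaw deg 29.25 rms 0.21
b [ 0.5676 -0.2148 -0.1736] yaw deg -9.95 rms 0.56
b [ 0.5689 -0.2149 -0.1788] yaw deg -10.24 rms 0.5
b [ 0.5662 -0.2149 -0.166 ] yaw deg -9.51 rms 0.41
b [ 0.5676 -0.2148  2.968 ] yaw deg 170.05 rms 0.56
b [ 0.5689 -0.2149  2.9628] yaw deg 169.76 rms 0.5
b [ 0.5662 -0.2149  2.9756] yaw deg 170.49 rms 0.41
```

View pics/d_b.png

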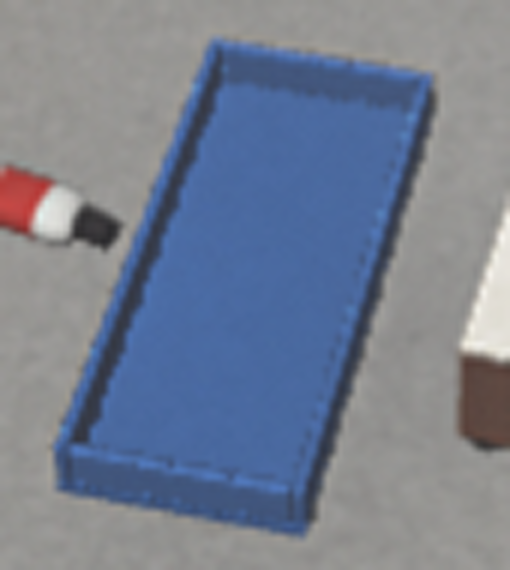

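```bash
cat >> h.py <<'E'
def st(pr=True):
    s=arm.get_state(); R=Ro.from_euler("xyz",s["ee_rot"]).as_matrix()
    jaw=np.degrees(np.arctan2(R[1,2],R[0,2]))
    if pr: print("t %.2f tcp %s jaw %.2f width %.4f F %s tooldown %s"%(s["t"],np.round(s["eef_pos"],4),jaw,s["width"],np.round(s["force"],1),np.round(R[:,0],3)))
    return s,jaw
def go(x,y,z,yaw):
    """travel and spin shares to reach tcp xyz with jaw direction yaw deg (mod 180)"""
    s,j=st(); d=(np.array([x,y,z])-s["eef_pos"])/.5
    a=(yaw-j+90)%180-90
    print("travel",np.round(d,4),"spin",np.round(a/45,4),"deg",round(a,1)," min rows",int(np.ceil(np.linalg.norm(d)*10)))
E
python3 - <<'E'
from fit import *
np.set_printoptions(precision=4,suppress=True)
S=grab("scene");T=grab("side")
sa=((240,160),5)
A=(S,C([(225,480),(583,255),(710,377),(340,628)],*sa));B=(T,C([(213,42),(432,77),(300,487),(58,450)],(245,165),6))
for o in ([A,B],[A],[B]): print(fit(o,.054,.125,.03,[.66,.05,0]))
# brush tips side
print(tri([S,T],[(423,109),(270,318)]),tri([S,T],[(440,113),(287,318)]))
# jar/bottle cap top centres
print("bottle cap",tri([S,T],[np.array((158,72))/5+(240,160),np.array((332,18))/6+(310,160)]))
print("jar cap",tri([S,T],[np.array((289,60))/5+(240,160),np.array((290,215))/6+(310,160)]))
print("tin top",tri([S,T],[np.array((242,246))/7+(305,115),np.array((316,150))/6+(310,250)]))
go(.472,.0075,.25,-7)
E
```

```text
(array([ 0.6601,  0.0421, -0.085 ]), np.float64(0.8811326555873721), [array([0.3591, 0.6217]), array([0.5991, 0.3184])])
(array([ 0.662 ,  0.0417, -0.0833]), np.float64(0.6651608099188157), [array([-0.0079,  0.0687])])
(array([ 0.6584,  0.0426, -0.0887]), np.float64(0.8222762396077965), [array([0.0015, 0.1284])])
(array([0.5987, 0.4605, 0.2183]), [4.707093277095042, 7.43067344843505]) (array([0.6034, 0.4731, 0.2158]), [9.097678191739536, 14.404880143291368])
bottle cap (array([0.4656, 0.0027, 0.1749]), [0.2636102705097018, 0.2743664404185578])
jar cap (array([0.4753, 0.0802, 0.1379]), [0.4347580618952603, 0.48737224584562866])
tin top (array([0.4482, 0.2667, 0.083 ]), [0.27740169781583035, 0.3753300116038154])
t 2.55 tcp [0.1544 0.6571 0.2456] jaw -103.22 width 0.0875 F [-0.6 -0.4 -0.3] tooldown [-0. -0. -1.]
travel [ 0.6351 -1.2991  0.0089] spin -1.8617 deg -83.8  min rows 15
```

```bash
python3 -m handwheel '{"gripper":[1,1,1,1,1,1,1,1,1],"travel":[[0.32,-0.65,0.04],[0.32,-0.65,0.04],[0.32,-0.65,0.04],[0.32,-0.65,0.04],[0.32,-0.65,0.04],[0.32,-0.65,0.04],[0.32,-0.65,0.04],[0.32,-0.65,0.04],[0.32,-0.65,0.04]],"spin":[-0.93,-0.93,-0.93,-0.93,-0.93,-0.93,-0.93,-0.93,-0.93]}' 30
python3 -m handwheel '{"gripper":[1,1,1,1,1,1,1,1,1],"travel":[[0.31,-0.65,0.0],[0.31,-0.65,0.0],[0.31,-0.65,0.0],[0.31,-0.65,0.0],[0.31,-0.65,0.0],[0.31,-0.65,0.0],[0.31,-0.65,0.0],[0.31,-0.65,0.0],[0.31,-0.65,0.0]],"spin":[-0.93,-0.93,-0.93,-0.93,-0.93,-0.93,-0.93,-0.93,-0.93]}'
python3 - <<'E'
from h import *
go(.469,.006,.25,-7)
f=grab("wrist","w1");print(f["eye"],f["attitude"])
print(spotter.tip_of("wrist","bottle_mid"),spotter.tip_of("wrist","jar_mid"))
E
```

```text
t: 3.45
eef_pos: [0.3151, 0.3306, 0.2663]
ee_rot: [-2.543, 1.569, 1.206]
force: [-0.6, -0.5, 0.0]
width: 0.0875
t: 4.35
eef_pos: [0.4703, 0.0064, 0.265]
ee_rot: [0.541, 1.57, -2.724]
force: [0.4, 0.1, 0.2]
width: 0.0879
t 4.35 tcp [0.4703 0.0064 0.265 ] jaw 172.90 width 0.0879 F [0.4 0.1 0.2] tooldown [-0.001 -0.    -1.   ]
travel [-0.0026 -0.0007 -0.0299] spin 0.0022 deg 0.1  min rows 1
[ 0.4624487  -0.05906552  0.40485928] [ 2.89512694e+00 -2.31347065e-03  3.01786536e+00]
[] [{'at': [328.0, 260.9], 'conf': 0.84}]
```

View pics/w1.png

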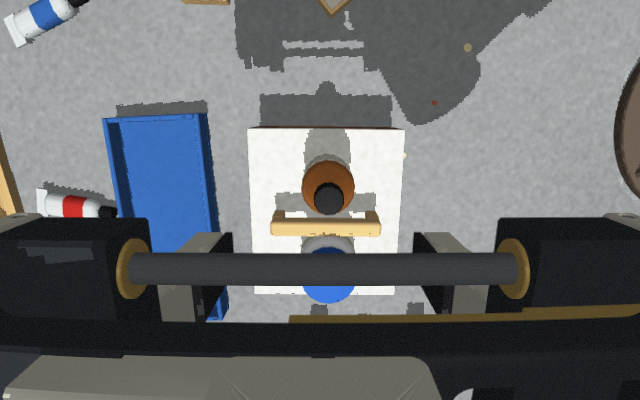

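The wrist view shows the bottle cap at (328,198), the cover's far edge from (249,128) to (404,130), the bar (271–381, y 222) and the jar at (328,275).

```bash
python3 - <<'E'
from h import *
np.set_printoptions(precision=4,suppress=True)
f=grab("wrist"); st()
print("cap",onz(f,(328,199),.172),"base",onz(f,(327,172),.122))
for p in [(249,128),(404,130),(254,294)]: print("cover corner",onz(f,p,.072))
for p in [(272,213),(381,213)]: print("bar far top edge",onz(f,p,.112))
print("jar",onz(f,(328,275),.134))
im=f["pixels"].copy()
p=proj(f,np.array([.4703,.0064,.265]))[0];print("tcp",p,proj(f,[.4703,.0064,.13]))
crop(f,(230,110,430,310),4,"w1c")
E
```

```text
t 4.55 tcp [0.4693 0.0085 0.2655] jaw 173.18 width 0.0878 F [0.6 0.2 0.6] tooldown [ 0.  0. -1.]
cap [0.4645 0.001  0.172 ] base [ 0.4633 -0.0095  0.122 ]
cover corner [ 0.5321 -0.0519  0.072 ]
cover corner [ 0.3861 -0.0325  0.072 ]
cover corner [0.5568 0.121  0.072 ]
bar far top edge [0.5159 0.0227 0.112 ]
bar far top edge [0.4202 0.0343 0.112 ]
jar [0.4727 0.0773 0.134 ]
tcp [319.9184 263.5284] [[320.8766 193.7211]]
```

View pics/w1c.png

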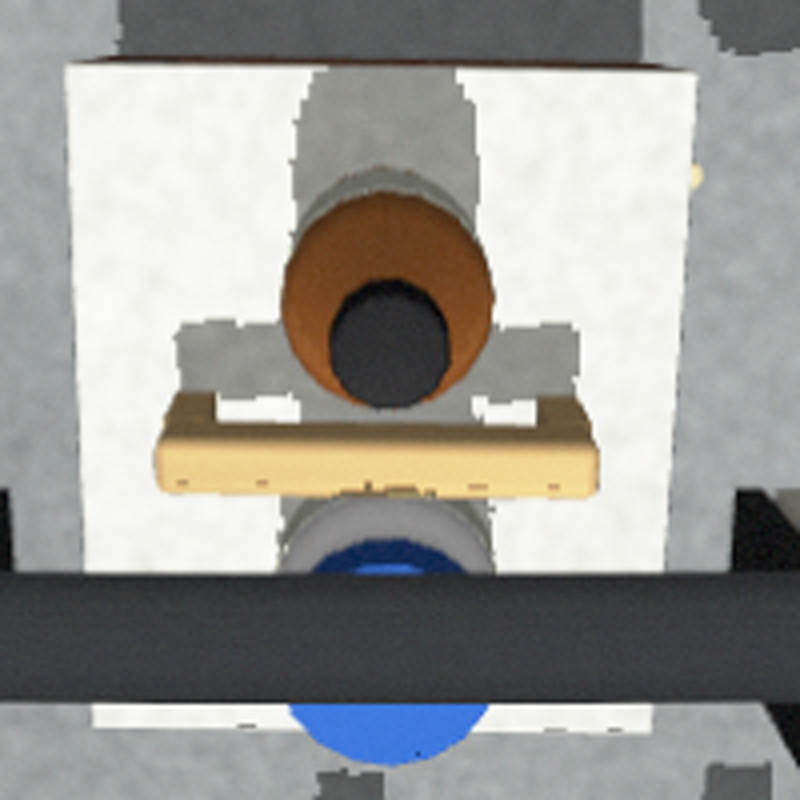

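```bash
python3 - <<'E'
from fit import *
np.set_printoptions(precision=4,suppress=True)
f=grab("wrist")
for i in range(3): st()
o=[(f,C([(67,63),(697,72),(93,727),(652,732)],(230,110),4))]
print(fit(o,.075,.087,.072,[.47,.043,0]))
print("cap",onz(f,C((390,345),(230,110),4),.172), "body", onz(f,C((388,300),(230,110),4),.072+.06))
b=[onz(f,C(p,(230,110),4),.112) for p in [(156,465),(600,465)]];print("bar ends",b, (b[0]+b[1])/2, np.linalg.norm(b[0]-b[1]))
print("jar",onz(f,C((391,650),(230,110),4),.134))
E
```

```text
t 4.60 tcp [0.4693 0.0085 0.2656] jaw 173.20 width 0.0880 F [-0.3 -0.6  0. ] tooldown [ 0.  0. -1.]
t 4.60 tcp [0.4693 0.0085 0.2656] jaw 173.20 width 0.0880 F [-0.3 -0.6  0. ] tooldown [ 0.  0. -1.]
t 4.60 tcp [0.4693 0.0085 0.2656] jaw 173.20 width 0.0880 F [-0.3 -0.6  0. ] tooldown [ 0.  0. -1.]
(array([ 0.4717,  0.0415, -0.1318]), np.float64(0.18127568194046967), [array([-0.0015, -0.0203])])
cap [ 0.4649 -0.0012  0.172 ] body [ 0.4648 -0.0009  0.132 ]
bar ends [array([0.5208, 0.0344, 0.112 ]), array([0.4223, 0.0462, 0.112 ])] [0.4716 0.0403 0.112 ] 0.09917000333067133
jar [0.473  0.0747 0.134 ]
```

```bash
python3 -m handwheel '{"gripper":[1,1,1,1,1,1,-1,-1,-1,-1,-1,-1,-1],"travel":[[-0.008,-0.015,-0.05],[-0.008,-0.015,-0.12],[-0.008,-0.015,-0.18],[-0.008,-0.015,-0.23],[-0.008,-0.015,-0.273],[-0.008,-0.015,-0.273],[-0.008,-0.015,-0.273],[-0.008,-0.015,-0.273],[-0.008,-0.015,-0.273],[-0.008,-0.015,-0.273],[-0.008,-0.015,-0.273],[-0.008,-0.015,-0.273],[-0.008,-0.015,-0.273]],"spin":[0,0,0,0,0,0,0,0,0,0,0,0,0]}' 30
python3 - <<'E'
from h import *
st(); s=arm.get_state()
# slot -74 in box, yaw -5
c=np.array([.661,.042]); a=np.radians(-4.9); ey=np.array([-np.sin(a),np.cos(a)])
for d in (-.074,0,.074): print(d,c+d*ey)
go(*(c-.074*ey),.17,-5)
E
```

```text
t: 5.9
eef_pos: [0.4654, -0.0005, 0.1293]
ee_rot: [-2.463, 1.571, 0.558]
force: [-1.3, 0.7, 3.3]
width: 0.0431
t 5.90 tcp [ 0.4654 -0.0005  0.1293] jaw 173.07 width 0.0431 F [-1.3  0.7  3.3] tooldown [ 0.  0. -1.]
-0.074 [ 0.65467915 -0.03172955]
0 [0.661 0.042]
0.074 [0.66732085 0.11572955]
t 5.90 tcp [ 0.4654 -0.0005  0.1293] jaw 173.07 width 0.0431 F [-1.3  0.7  3.3] tooldown [ 0.  0. -1.]
travel [ 0.3786 -0.0625  0.0814] spin 0.0429 deg 1.9  min rows 4
```

```bash
python3 -m handwheel '{"gripper":[-1,-1,-1,-1,-1,-1,-1,-1,-1,-1,-1,-1,-1,-1,-1],"travel":[[0,0,0.05],[0.02,0,0.1],[0.1,-0.02,0.1],[0.18,-0.04,0.1],[0.26,-0.06,0.1],[0.33,-0.0625,0.1],[0.3785,-0.0625,0.1],[0.3785,-0.0625,0.08],[0.3785,-0.0625,0.03],[0.3785,-0.0625,-0.03],[0.3785,-0.0625,-0.08],[0.3785,-0.0625,-0.11],[0.3785,-0.0625,-0.125],[0.3785,-0.0625,-0.13],[0.3785,-0.0625,-0.13]],"spin":[0,0,0,0.043,0.043,0.043,0.043,0.043,0.043,0.043,0.043,0.043,0.043,0.043,0.043]}'
python3 - <<'E'
from h import *
st();f=grab("scene");crop(f,(230,150,400,290),4,"p1")
E
```

```text
t: 7.4
eef_pos: [0.6551, -0.0316, 0.0646]
ee_rot: [-3.035, 1.57, 0.02]
force: [-0.2, -0.4, -0.9]
width: 0.0435
t 7.40 tcp [ 0.6551 -0.0316  0.0646] jaw 175.02 width 0.0435 F [-0.2 -0.4 -0.9] tooldown [ 0.001  0.    -1.   ]
```

View pics/p1.png

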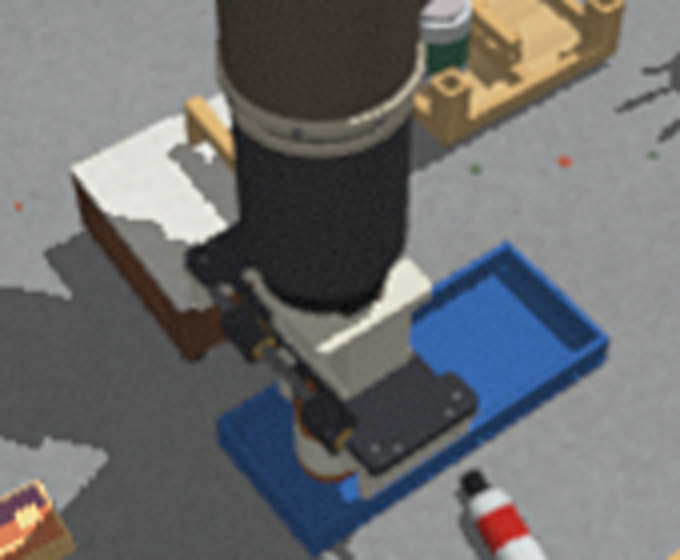

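```bash
python3 -m handwheel '{"gripper":[-1,1,1,1,1,1,1,1,1,1,1,1,1,1,1,1],"travel":[[0,0,-0.002],[0,0,-0.002],[0,0,-0.002],[0,0,-0.002],[0,0,-0.002],[0,0,0.05],[0,0,0.13],[0,0,0.2],[0,0,0.25],[-0.07,0.04,0.26],[-0.15,0.09,0.26],[-0.23,0.14,0.26],[-0.3,0.18,0.26],[-0.364,0.219,0.26],[-0.364,0.219,0.26],[-0.364,0.219,0.26]],"spin":[0,0,0,0,0,0,0,0,0,-0.043,-0.043,-0.043,-0.043,-0.043,-0.043,-0.043]}' 30
python3 - <<'E'
from h import *
st();f=grab("wrist","w2");S=grab("scene");crop(S,(230,150,400,290),4,"p2")
E
```

```text
t: 9.05
eef_pos: [0.4725, 0.0784, 0.1948]
ee_rot: [-2.562, 1.569, 0.461]
force: [0.8, 0.3, 0.4]
width: 0.088
t 9.05 tcp [0.4725 0.0784 0.1948] jaw 173.20 width 0.0880 F [0.8 0.3 0.4] tooldown [ 0.002  0.001 -1.   ]
```

View pics/w2.png

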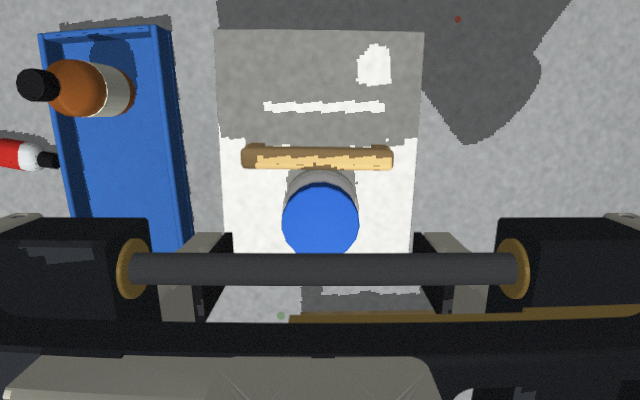

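View pics/p2.png

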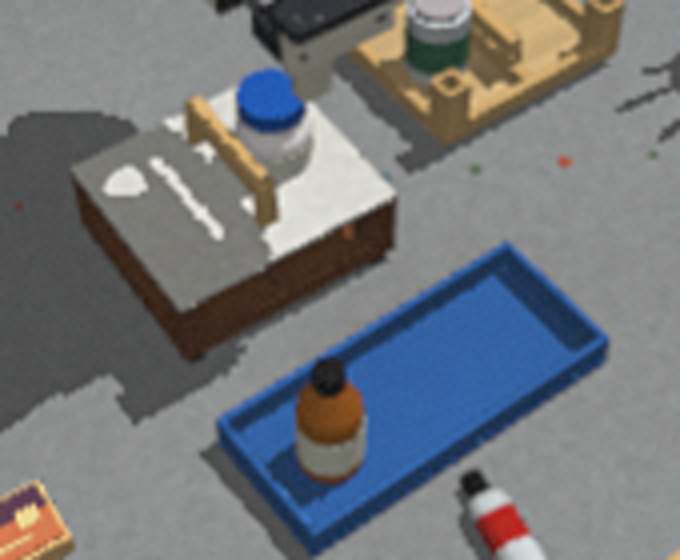

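```bash
python3 - <<'E'
from fit import *
np.set_printoptions(precision=4,suppress=True)
f=grab("wrist");st()
print("jar",onz(f,(320,220.5),.134))
X,r,_=fit([(f,np.array([(216,31),(424,33)])),],.075,.087,.072,[.47,.043,0])
print(X,r)
b=[onz(f,p,.112) for p in [(242,157),(393,157)]];print("bar",(b[0]+b[1])/2,np.linalg.norm(b[0]-b[1]))
j=onz(f,(320,220.5),.134);go(j[0],j[1],.118,-6.8)
E
```

```text
t 9.20 tcp [0.4734 0.0776 0.1941] jaw 173.05 width 0.0875 F [-0.3 -0.5 -1.1] tooldown [ 0. -0. -1.]
jar [0.4745 0.0751 0.134 ]
[ 0.4715  0.0422 -0.1299] 1.227600368345848
bar [0.4719 0.0393 0.112 ] 0.09737369284099671
t 9.20 tcp [0.4734 0.0776 0.1941] jaw 173.05 width 0.0875 F [-0.3 -0.5 -1.1] tooldown [ 0. -0. -1.]
travel [ 0.0022 -0.0051 -0.1522] spin 0.0034 deg 0.2  min rows 2
```

```bash
python3 -m handwheel '{"gripper":[1,1,1,1,1,-1,-1,-1,-1,-1,-1,-1],"travel":[[0.002,-0.003,-0.06],[0.002,-0.003,-0.11],[0.002,-0.003,-0.14],[0.002,-0.003,-0.152],[0.002,-0.003,-0.152],[0.002,-0.003,-0.152],[0.002,-0.003,-0.152],[0.002,-0.003,-0.152],[0.002,-0.003,-0.152],[0.002,-0.003,-0.152],[0.002,-0.003,-0.152],[0.002,-0.003,-0.152]],"spin":[0,0,0,0,0,0,0,0,0,0,0,0]}' 30
python3 - <<'E'
from h import *
go(.661,.042,.052,-5)
E
```

```text
t: 10.4
eef_pos: [0.4738, 0.0764, 0.1184]
ee_rot: [-2.641, 1.57, 0.38]
force: [-1.1, 0.3, 3.5]
width: 0.0519
t 10.40 tcp [0.4738 0.0764 0.1184] jaw 173.09 width 0.0519 F [-1.1  0.3  3.5] tooldown [ 0.001  0.    -1.   ]
travel [ 0.3743 -0.0689 -0.1328] spin 0.0425 deg 1.9  min rows 5
```

```bash
python3 -m handwheel '{"gripper":[-1,-1,-1,-1,-1,-1,-1,-1,-1,-1,-1,-1,-1,-1,-1,-1],"travel":[[0,0,0.06],[0,0,0.12],[0.06,-0.01,0.12],[0.14,-0.03,0.12],[0.22,-0.05,0.12],[0.3,-0.069,0.12],[0.35,-0.069,0.12],[0.3745,-0.069,0.12],[0.3745,-0.069,0.08],[0.3745,-0.069,0.02],[0.3745,-0.069,-0.04],[0.3745,-0.069,-0.09],[0.3745,-0.069,-0.115],[0.3745,-0.069,-0.126],[0.3745,-0.069,-0.131],[0.3745,-0.069,-0.131]],"spin":[0,0,0,0,0.0425,0.0425,0.0425,0.0425,0.0425,0.0425,0.0425,0.0425,0.0425,0.0425,0.0425,0.0425]}'
python3 - <<'E'
from h import *
go(.445,.2665,.19,-6.1)
E
```

```text
t: 12.0
eef_pos: [0.6614, 0.0421, 0.0534]
ee_rot: [-2.832, 1.57, 0.223]
force: [0.3, -0.4, -2.9]
width: 0.0518
t 12.00 tcp [0.6614 0.0421 0.0534] jaw 175.01 width 0.0518 F [ 0.3 -0.4 -2.9] tooldown [ 0.001  0.    -1.   ]
travel [-0.4328  0.4489  0.2732] spin -0.0246 deg -1.1  min rows 7
```

```bash
python3 -m handwheel '{"gripper":[-1,1,1,1,1,1,1,1,1,1,1,1,1,1,1,1,1,1],"travel":[[0,0,-0.003],[0,0,-0.003],[0,0,-0.003],[0,0,-0.003],[0,0,-0.003],[0,0,0.05],[0,0,0.13],[0,0,0.2],[-0.05,0.05,0.25],[-0.11,0.11,0.27],[-0.17,0.17,0.27],[-0.23,0.23,0.27],[-0.29,0.29,0.27],[-0.35,0.35,0.27],[-0.4,0.41,0.27],[-0.433,0.449,0.27],[-0.433,0.449,0.27],[-0.433,0.449,0.27]],"spin":[0,0,0,0,0,0,0,0,0,-0.025,-0.025,-0.025,-0.025,-0.025,-0.025,-0.025,-0.025,-0.025]}' 30
python3 - <<'E'
from h import *
st();f=grab("wrist","w3");S=grab("scene");crop(S,(230,110,400,290),3,"p3")
E
```

```text
t: 13.8
eef_pos: [0.4441, 0.2668, 0.1878]
ee_rot: [-2.25, 1.57, 0.787]
force: [1.4, -0.0, 0.3]
width: 0.0877
t 13.80 tcp [0.4441 0.2668 0.1878] jaw 173.96 width 0.0877 F [ 1.4 -0.   0.3] tooldown [ 0.  0. -1.]
```

View pics/w3.png

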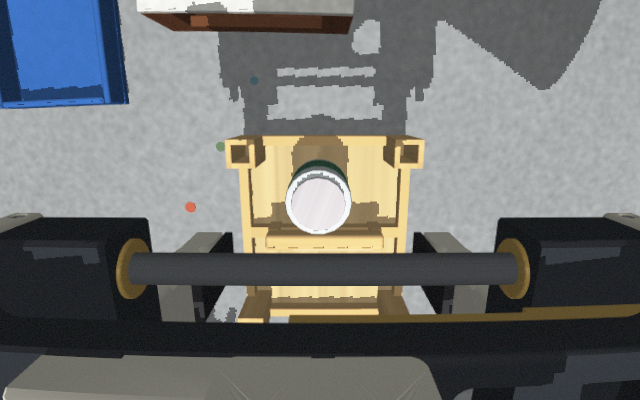

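View pics/p3.png

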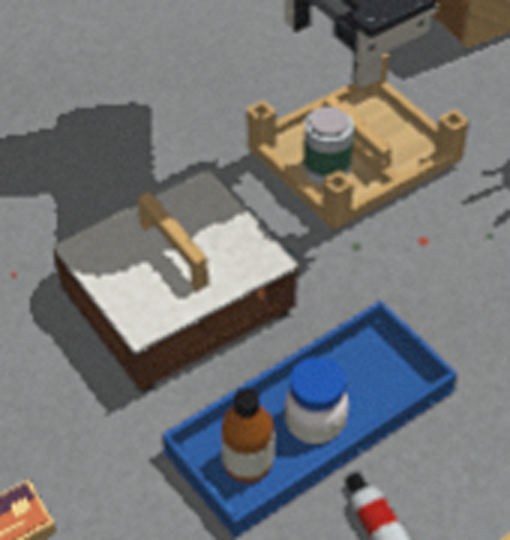

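The wrist view shows the tin's lid at (318,201), post sockets at (241,152) and (408,152), bar at y≈240. Bottle and jar stand in the box.

```bash
python3 - <<'E'
from fit import *
np.set_printoptions(precision=4,suppress=True)
f=grab("wrist");st()
crop(f,(215,125,435,330),3.6,"w3c")
j=onz(f,(318.5,201),.085);print(j)
for p in [(241,152),(408,152)]: print(onz(f,p,.066))
go(j[0],j[1],.016+.047,-6.1)
E
```

```text
t 13.95 tcp [0.4449 0.2657 0.1875] jaw 173.81 width 0.0877 F [ 0.4 -0.2  0.2] tooldown [-0. -0. -1.]
[0.447  0.2616 0.085 ]
[0.5018 0.2221 0.066 ]
[0.3762 0.2356 0.066 ]
t 13.95 tcp [0.4449 0.2657 0.1875] jaw 173.81 width 0.0877 F [ 0.4 -0.2  0.2] tooldown [-0. -0. -1.]
travel [ 0.0043 -0.0083 -0.2491] spin 0.0019 deg 0.1  min rows 3
```

View pics/w3c.png

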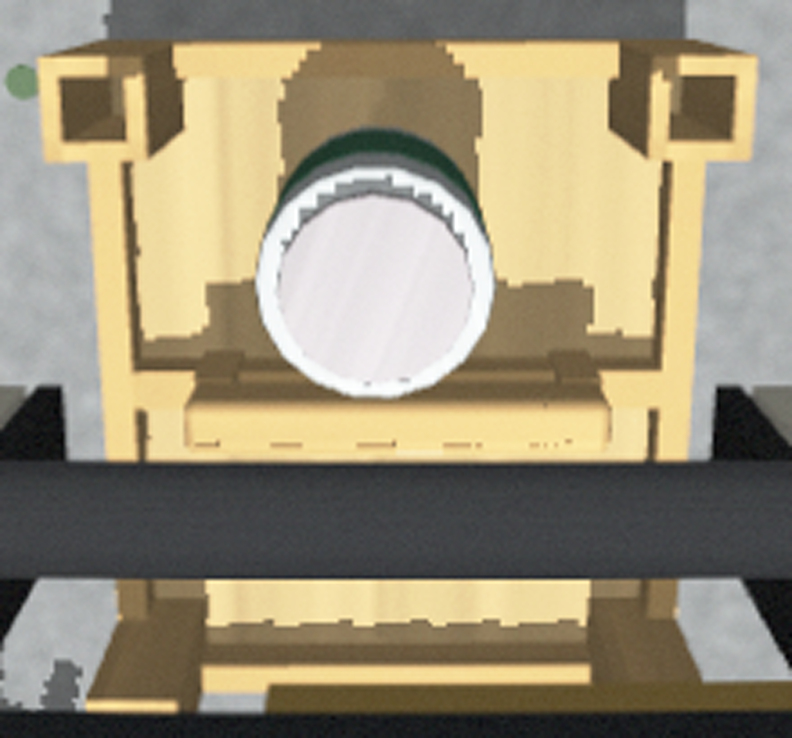

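```bash
python3 -m handwheel '{"gripper":[1,1,1,1,1,1,-1,-1,-1,-1,-1,-1,-1],"travel":[[0.004,-0.007,-0.07],[0.004,-0.007,-0.14],[0.004,-0.007,-0.2],[0.004,-0.007,-0.235],[0.004,-0.007,-0.249],[0.004,-0.007,-0.249],[0.004,-0.007,-0.249],[0.004,-0.007,-0.249],[0.004,-0.007,-0.249],[0.004,-0.007,-0.249],[0.004,-0.007,-0.249],[0.004,-0.007,-0.249],[0.004,-0.007,-0.249]],"spin":[0,0,0,0,0,0,0,0,0,0,0,0,0]}' 30
python3 - <<'E'
from fit import *
st()
go(.667,.116,.006+.047,-5)
E
```

```text
t: 15.25
eef_pos: [0.4466, 0.263, 0.0634]
ee_rot: [-2.385, 1.57, 0.649]
force: [0.7, -0.4, 3.8]
width: 0.0496
t 15.25 tcp [0.4466 0.263  0.0634] jaw 173.88 width 0.0496 F [ 0.7 -0.4  3.8] tooldown [ 0.  0. -1.]
t 15.25 tcp [0.4466 0.263  0.0634] jaw 173.88 width 0.0496 F [ 0.7 -0.4  3.8] tooldown [ 0.  0. -1.]
travel [ 0.4408 -0.2941 -0.0208] spin 0.0249 deg 1.1  min rows 6
```

```bash
python3 -m handwheel '{"gripper":[-1,-1,-1,-1,-1,-1,-1,-1,-1,-1,-1,-1,-1,-1,-1,-1,-1,-1],"travel":[[0,0,0.06],[0,0,0.13],[0,0,0.17],[0.07,-0.04,0.17],[0.14,-0.09,0.17],[0.21,-0.14,0.17],[0.28,-0.19,0.17],[0.35,-0.24,0.17],[0.41,-0.28,0.17],[0.441,-0.294,0.17],[0.441,-0.294,0.15],[0.441,-0.294,0.1],[0.441,-0.294,0.05],[0.441,-0.294,0.01],[0.441,-0.294,-0.01],[0.441,-0.294,-0.018],[0.441,-0.294,-0.021],[0.441,-0.294,-0.021]],"spin":[0,0,0,0,0.025,0.025,0.025,0.025,0.025,0.025,0.025,0.025,0.025,0.025,0.025,0.025,0.025,0.025]}'
python3 - <<'E'
from h import *
st()
go(.4715,.042,.25,83)
E
```

```text
t: 17.05
eef_pos: [0.6663, 0.1161, 0.0535]
ee_rot: [0.6, 1.571, -2.628]
force: [-2.6, -0.2, 0.8]
width: 0.0494
t 17.05 tcp [0.6663 0.1161 0.0535] jaw 175.02 width 0.0494 F [-2.6 -0.2  0.8] tooldown [-0. -0. -1.]
t 17.05 tcp [0.6663 0.1161 0.0535] jaw 175.02 width 0.0494 F [-2.6 -0.2  0.8] tooldown [-0. -0. -1.]
travel [-0.3896 -0.1481  0.3929] spin 1.955 deg 88.0  min rows 6
```

```bash
python3 -m handwheel '{"gripper":[-1,1,1,1,1,1,1,1,1,1,1,1],"travel":[[0,0,-0.002],[0,0,-0.002],[0,0,-0.002],[0,0,-0.002],[0,0,-0.002],[0,0,0.06],[0,0,0.15],[0,0,0.24],[-0.08,-0.03,0.3],[-0.16,-0.06,0.35],[-0.24,-0.09,0.39],[-0.32,-0.12,0.39]],"spin":[0,0,0,0,0,0,0,0,0,0,0,0]}' 30
python3 - <<'E'
from h import *
s,_=st();print(s["q"])
S=grab("scene");crop(S,(130,110,400,310),2.9,"p4")
go(.4715,.042,.25,83)
E
```

```text
t: 18.25
eef_pos: [0.5069, 0.0556, 0.2505]
ee_rot: [-2.744, 1.566, 0.31]
force: [0.8, 0.8, 0.6]
width: 0.088
t 18.25 tcp [0.5069 0.0556 0.2505] jaw 175.01 width 0.0880 F [0.8 0.8 0.6] tooldown [ 0.005  0.002 -1.   ]
[ 4.95567580e-01  7.84330267e-02 -3.41941597e-01  1.06869427e-03
 -1.14523020e+00 -5.83138767e-01]
t 18.30 tcp [0.5003 0.0531 0.2491] jaw 174.90 width 0.0878 F [-10.1  -2.4  -5.5] tooldown [ 0.001  0.002 -1.   ]
travel [-0.0576 -0.0222  0.0018] spin 1.9577 deg 88.1  min rows 1
```

View pics/p4.png

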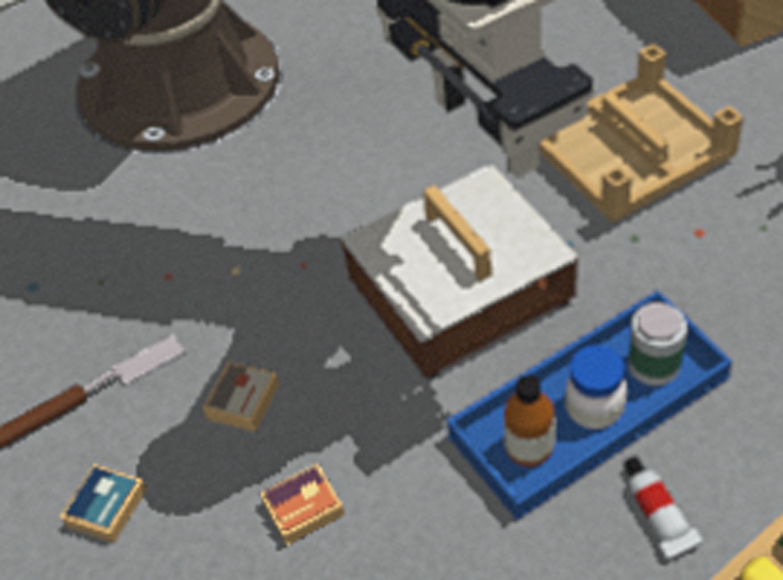

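```bash
python3 -m handwheel '{"gripper":[1,1,1,1,1,1,1,1,1,1,1,1,1],"travel":[[-0.06,-0.022,-0.01],[-0.06,-0.022,-0.02],[-0.06,-0.022,-0.02],[-0.06,-0.022,-0.02],[-0.06,-0.022,-0.02],[-0.06,-0.022,-0.02],[-0.06,-0.022,-0.02],[-0.06,-0.022,-0.02],[-0.06,-0.022,-0.02],[-0.06,-0.022,-0.02],[-0.06,-0.022,-0.02],[-0.06,-0.022,-0.02],[-0.06,-0.022,-0.02]],"spin":[0.19,0.38,0.57,0.76,0.95,1,1,1,1,1,1,1,1]}'
python3 -m handwheel '{"gripper":[1,1,1,1,1,1,1,1,1],"travel":[[0,0,0],[0,0,0],[0,0,0],[0,0,0],[0,0,0],[0,0,0],[0,0,0],[0,0,0],[0,0,0]],"spin":[0.19,0.38,0.57,0.76,0.957,0.957,0.957,0.957,0.957]}'
python3 - <<'E'
from h import *
f=grab("wrist","w4");st()
E
```

```text
t: 19.6
eef_pos: [0.4769, 0.0448, 0.2376]
ee_rot: [-0.416, 1.571, -2.86]
force: [-0.3, 0.0, -0.6]
width: 0.0876
t: 20.5
eef_pos: [0.4769, 0.0448, 0.2376]
ee_rot: [-0.875, 1.571, -2.569]
force: [0.2, -0.7, 0.8]
width: 0.0874
t 20.55 tcp [0.4769 0.0448 0.2376] jaw -97.04 width 0.0876 F [0.4 0.3 0.1] tooldown [ 0.  0. -1.]
```

View pics/w4.png

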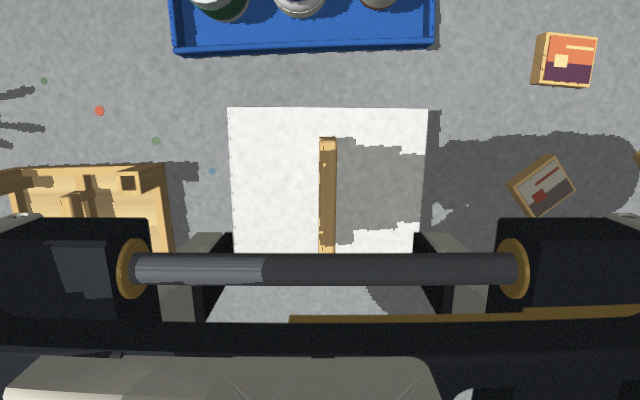

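The wrist view shows the cover's far corners at (227,107) and (428,109), and the bar from (328,137) down under the gripper rod.

```bash
python3 - <<'E'
from fit import *
np.set_printoptions(precision=4,suppress=True)
f=grab("wrist");st()
crop(f,(210,95,440,260),3.4,"w4c")
for p in [(227,107),(428,109)]: print(onz(f,p,.072))
print(fit([(f,np.array([(227,107),(428,109)]))],.075,.087,.072,[.472,.042,-.13]))
for p in [(320,138),(337,138),(319,250),(336,250)]: print("bar",onz(f,p,.112))
go(.4715,.042,.106,83)
E
```

```text
t 20.60 tcp [0.4769 0.0448 0.2375] jaw -97.02 width 0.0875 F [-0.1  0.6 -0.1] tooldown [-0.  0. -1.]
[0.5569 0.1172 0.072 ]
[ 0.5341 -0.0544  0.072 ]
(array([ 0.4712,  0.0413, -0.132 ]), np.float64(0.3679432792035152), [array([-0.001 , -0.0314])])
bar [0.5234 0.0405 0.112 ]
bar [0.5219 0.0277 0.112 ]
bar [0.4333 0.0526 0.112 ]
bar [0.4315 0.0387 0.112 ]
t 20.60 tcp [0.4769 0.0448 0.2375] jaw -97.02 width 0.0875 F [-0.1  0.6 -0.1] tooldown [-0.  0. -1.]
travel [-0.0108 -0.0057 -0.2631] spin 0.0004 deg 0.0  min rows 3
```

View pics/w4c.png

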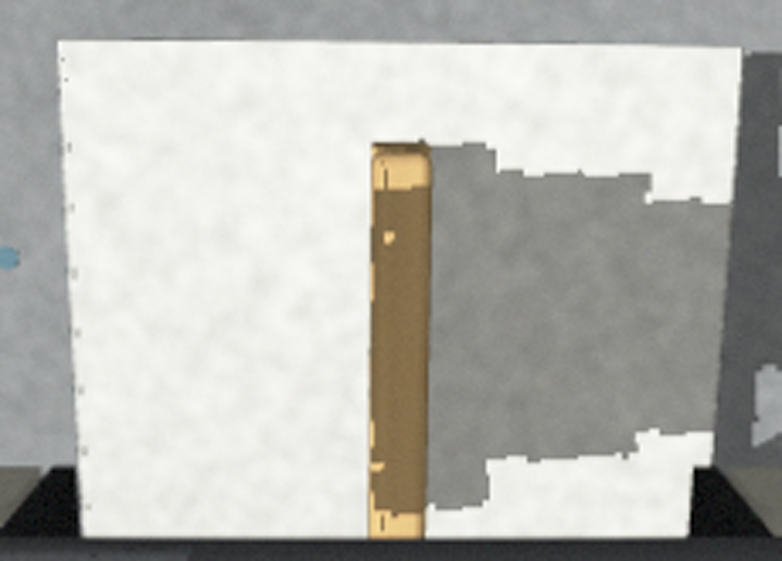

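```bash
python3 -m handwheel '{"gripper":[0.2,0.2,0.2,0.2,0.2,0.2,-1,-1,-1,-1,-1,-1],"travel":[[-0.0114,-0.0072,-0.06],[-0.0114,-0.0072,-0.13],[-0.0114,-0.0072,-0.2],[-0.0114,-0.0072,-0.25],[-0.0114,-0.0072,-0.263],[-0.0114,-0.0072,-0.263],[-0.0114,-0.0072,-0.263],[-0.0114,-0.0072,-0.263],[-0.0114,-0.0072,-0.263],[-0.0114,-0.0072,-0.263],[-0.0114,-0.0072,-0.263],[-0.0114,-0.0072,-0.263]],"spin":[-0.009,-0.009,-0.009,-0.009,-0.009,-0.009,-0.009,-0.009,-0.009,-0.009,-0.009,-0.009]}' 50
python3 - <<'E'
from h import *
s,_=st();print(s["moment"])
E
```

```text
t: 21.8
eef_pos: [0.4714, 0.0413, 0.1064]
ee_rot: [2.162, 1.57, 0.463]
force: [-1.0, 0.9, 2.4]
width: 0.0135
t 21.80 tcp [0.4714 0.0413 0.1064] jaw -97.35 width 0.0135 F [-1.   0.9  2.4] tooldown [ 0.001  0.    -1.   ]
[ 0.2753232   0.32588704 -0.07901708]
```

```bash
python3 -m handwheel '{"gripper":[-1,-1,-1,-1,-1,-1,-1,-1,-1,-1,-1,-1,-1,-1,-1,-1,-1],"travel":[[0,0,0.01],[0,0,0.03],[0,0,0.06],[0,0,0.11],[0,0,0.17],[0,0,0.22],[0.04,0.05,0.228],[0.08,0.12,0.228],[0.13,0.19,0.228],[0.18,0.26,0.228],[0.23,0.33,0.228],[0.28,0.4,0.228],[0.32,0.46,0.228],[0.347,0.507,0.228],[0.347,0.507,0.228],[0.347,0.507,0.228],[0.347,0.507,0.22]],"spin":[0,0,0,0,0,0,0,0,0,0,0,0,0,0,0,0,0]}'
python3 - <<'E'
from h import *
s,_=st();print(s["moment"],s["q"])
S=grab("scene","p5");f=grab("wrist","w5");T=grab("side","d5")
E
```

```text
t: 23.5
eef_pos: [0.6445, 0.2942, 0.2167]
ee_rot: [2.116, 1.57, 0.416]
force: [-0.8, -0.3, -2.5]
width: 0.0137
t 23.50 tcp [0.6445 0.2942 0.2167] jaw -97.36 width 0.0137 F [-0.8 -0.3 -2.5] tooldown [ 0.  0. -1.]
[-0.10074745  0.00234532  0.02236872] [ 7.02427029e-01  4.29563902e-01  5.41499462e-02  1.41982775e-04
 -1.19493331e+00  7.39897170e-01]
```

View pics/p5.png

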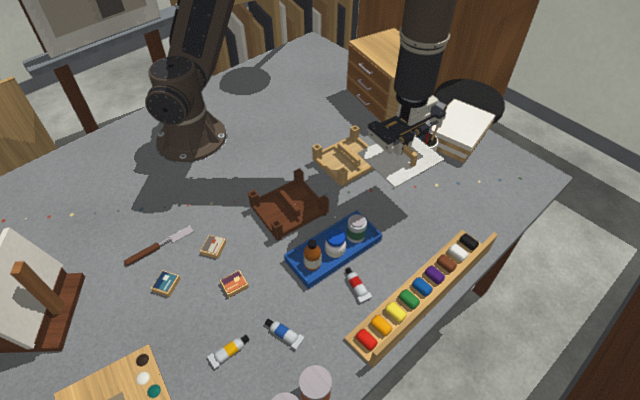

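View pics/d5.png

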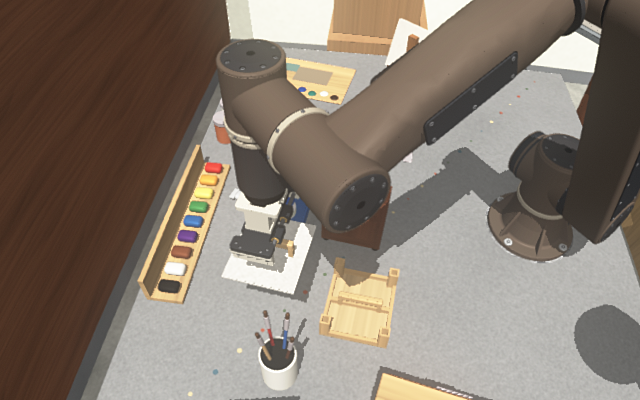

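```bash
python3 -m handwheel '{"gripper":[-1,-1,-1,-1,-1,-1,-1,-1,1,1,1,1,1,1,1,1],"travel":[[0,0,-0.08],[0,0,-0.16],[0,0,-0.24],[0,0,-0.29],[0,0,-0.315],[0,0,-0.327],[0,0,-0.332],[0,0,-0.334],[0,0,-0.334],[0,0,-0.334],[0,0,-0.334],[0,0,-0.334],[0,0,-0.25],[0,0,-0.15],[0,0,-0.05],[-0.05,-0.02,0]],"spin":[0,0,0,0,0,0,0,0,0,0,0,0,0,0,0,0]}'
python3 - <<'E'
from h import *
s,_=st()
S=grab("scene","p6");T=grab("side","d6")
E
```

```text
t: 25.25
eef_pos: [0.6228, 0.286, 0.221]
ee_rot: [2.125, 1.564, 0.426]
force: [0.2, 0.3, 1.8]
width: 0.0721
t 25.25 tcp [0.6228 0.286  0.221 ] jaw -97.33 width 0.0721 F [0.2 0.3 1.8] tooldown [ 0.006  0.003 -1.   ]
```

View pics/p6.png

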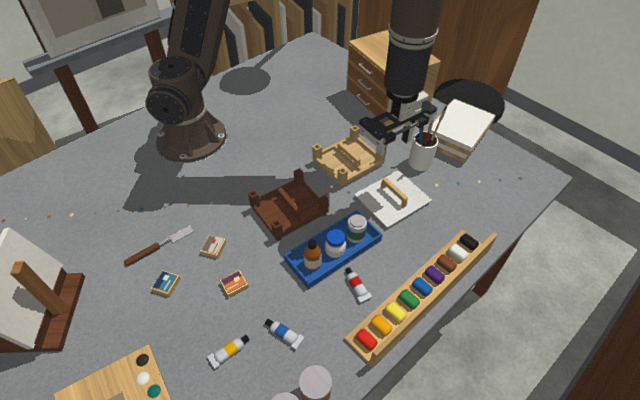

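```bash
python3 -m handwheel '{"gripper":[1,1,1,1,1,1,1,1,1,1,1,1],"travel":[[-0.07,-0.07,0],[-0.12,-0.16,0],[-0.16,-0.25,0],[-0.2,-0.34,0],[-0.24,-0.43,0],[-0.28,-0.52,0],[-0.31,-0.61,0],[-0.34,-0.7,0],[-0.36,-0.79,0],[-0.371,-0.88,0],[-0.371,-0.956,0],[-0.371,-0.956,0]],"spin":[-0.1,-0.25,-0.4,-0.55,-0.7,-0.85,-1,-1,-1,-1,-1,-1]}'
python3 - <<'E'
from h import *
go(.437,-.192,.22,30)
E
```

```text
t: 26.55
eef_pos: [0.4334, -0.1967, 0.2155]
ee_rot: [-0.248, 1.57, -2.737]
force: [0.0, 0.6, -1.3]
width: 0.0876
t 26.55 tcp [ 0.4334 -0.1967  0.2155] jaw -142.60 width 0.0876 F [ 0.   0.6 -1.3] tooldown [-0.001 -0.    -1.   ]
travel [0.0071 0.0093 0.0089] spin -0.1645 deg -7.4  min rows 1
```

```bash
python3 -m handwheel '{"gripper":[1,1,1],"travel":[[0.007,0.009,0],[0.007,0.009,0],[0.007,0.009,0]],"spin":[-0.16,-0.16,-0.16]}'
python3 - <<'E'
from h import *
f=grab("wrist","w6");st()
for k in "bcd": print(k,spotter.tip_of("wrist",f"panel_{k}_mid"))
E
```

```text
t: 26.85
eef_pos: [0.4376, -0.1884, 0.2158]
ee_rot: [-0.723, 1.57, 2.954]
force: [0.3, 0.0, 0.2]
width: 0.0877
t 26.90 tcp [ 0.4376 -0.1884  0.2159] jaw -149.33 width 0.0876 F [-0.1 -0.2  0.2] tooldown [-0.  0. -1.]
b [{'at': [222.5, 87.3], 'conf': 0.75}]
c [{'at': [327.9, 179.9], 'conf': 0.7}]
d [{'at': [398.1, 29.1], 'conf': 0.58}]
```

View pics/w6.png

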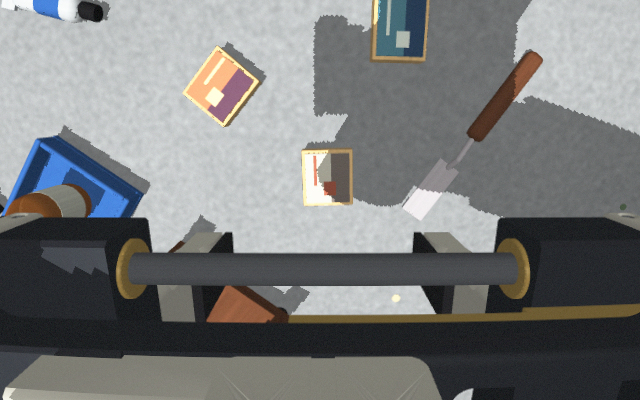

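The wrist view shows painting c with corners near (302,150),(351,150),(353,204),(304,206), short side along the jaws; the knife blade is at (415,210), clear.

```bash
python3 - <<'E'
from fit import *
np.set_printoptions(precision=4,suppress=True)
f=grab("wrist");st()
crop(f,(280,130,380,225),7,"w6c")
x,r,_=fit([(f,np.array([(302,150),(351,150),(353,204),(304,206)],float))],.025,.028,.02,[.437,-.192,.52]);print(x,np.degrees(x[2]),r)
crop(f,(170,30,270,140),5,"w6b")
E
```

```text
t 27.10 tcp [ 0.4377 -0.1885  0.2161] jaw -149.44 width 0.0873 F [ 0.6  0.5 -0.1] tooldown [ 0.  0. -1.]
[ 0.4347 -0.1939  0.5647] 32.35668190374892 0.866531948928625
```

View pics/w6c.png

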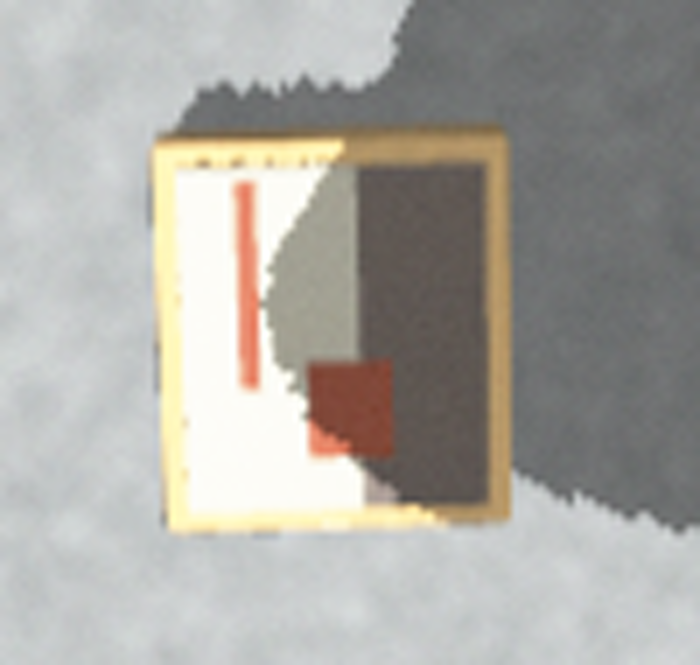

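View pics/w6b.png

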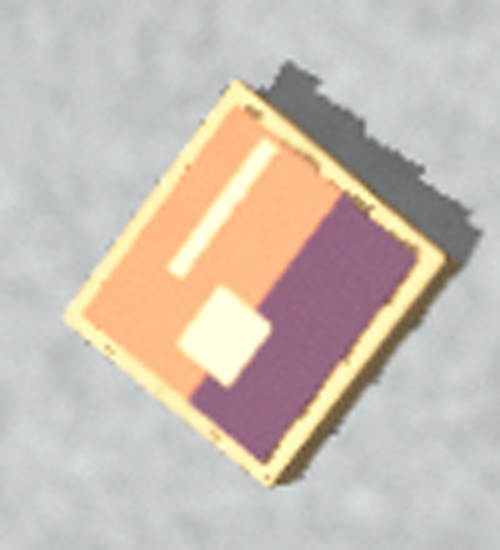

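```bash
python3 -m handwheel '{"gripper":[0.6,0.6,0.6,0.6,0.6,0.6,0.6,0.6,-1,-1,-1,-1,-1,-1],"travel":[[-0.0044,-0.009,-0.08],[-0.0044,-0.009,-0.17],[-0.0044,-0.009,-0.25],[-0.0044,-0.009,-0.32],[-0.0044,-0.009,-0.365],[-0.0044,-0.009,-0.383],[-0.0044,-0.009,-0.388],[-0.0044,-0.009,-0.388],[-0.0044,-0.009,-0.388],[-0.0044,-0.009,-0.388],[-0.0044,-0.009,-0.388],[-0.0044,-0.009,-0.388],[-0.0044,-0.009,-0.388],[-0.0044,-0.009,-0.388]],"spin":[0.009,0.009,0.009,0.009,0.009,0.009,0.009,0.009,0.009,0.009,0.009,0.009,0.009,0.009]}' 25
python3 - <<'E'
from h import *
a=np.radians(-7.4);c=np.array([.4713,.0413]);ex=np.array([np.cos(a),np.sin(a)]);ey=np.array([-np.sin(a),np.cos(a)])
print("bays",c+.043*ey,c-.043*ey)
b=c-.043*ey
go(b[0],b[1],.016+.0215,-7.4)
E
```

```text
t: 28.5
eef_pos: [0.436, -0.1933, 0.0228]
ee_rot: [2.466, 1.57, -0.137]
force: [-1.2, 0.6, 7.2]
width: 0.0497
bays [0.47683821 0.08394186] [ 0.46576179 -0.00134186]
t 28.50 tcp [ 0.436  -0.1933  0.0228] jaw -149.13 width 0.0497 F [-1.2  0.6  7.2] tooldown [ 0.001 -0.    -1.   ]
travel [0.0596 0.3839 0.0293] spin -0.8505 deg -38.3  min rows 4
```

```bash
python3 -m handwheel '{"gripper":[-1,-1,-1,-1,-1,-1,-1,-1,-1,-1,-1,-1,-1,-1,-1],"travel":[[0,0,0.05],[0,0,0.12],[0.01,0.05,0.2],[0.02,0.13,0.22],[0.04,0.21,0.22],[0.05,0.29,0.22],[0.06,0.36,0.22],[0.0596,0.384,0.22],[0.0596,0.384,0.22],[0.0596,0.384,0.18],[0.0596,0.384,0.12],[0.0596,0.384,0.08],[0.0596,0.384,0.055],[0.0596,0.384,0.045],[0.0596,0.384,0.045]],"spin":[0,0,-0.15,-0.3,-0.45,-0.6,-0.75,-0.85,-0.85,-0.85,-0.85,-0.85,-0.85,-0.85,-0.85]}'
python3 - <<'E'
from h import *
s,_=st()
a=np.radians(-7.4);c=np.array([.4713,.0413]);ey=np.array([-np.sin(a),np.cos(a)]);b=c-.043*ey
go(b[0],b[1],.0395,-7.4)
S=grab("scene");crop(S,(230,150,350,250),6,"p7");T=grab("side");crop(T,(300,140,420,260),5,"d7")
E
```

```text
t: 30.0
eef_pos: [0.4649, -0.002, 0.0441]
ee_rot: [0.546, 1.569, -2.724]
force: [-0.1, 0.5, -0.7]
width: 0.05
t 30.00 tcp [ 0.4649 -0.002   0.0441] jaw 172.63 width 0.0500 F [-0.1  0.5 -0.7] tooldown [-0.001 -0.001 -1.   ]
t 30.00 tcp [ 0.4649 -0.002   0.0441] jaw 172.63 width 0.0500 F [-0.1  0.5 -0.7] tooldown [-0.001 -0.001 -1.   ]
travel [ 0.0018  0.0013 -0.0093] spin -0.0006 deg -0.0  min rows 1
```

View pics/p7.png

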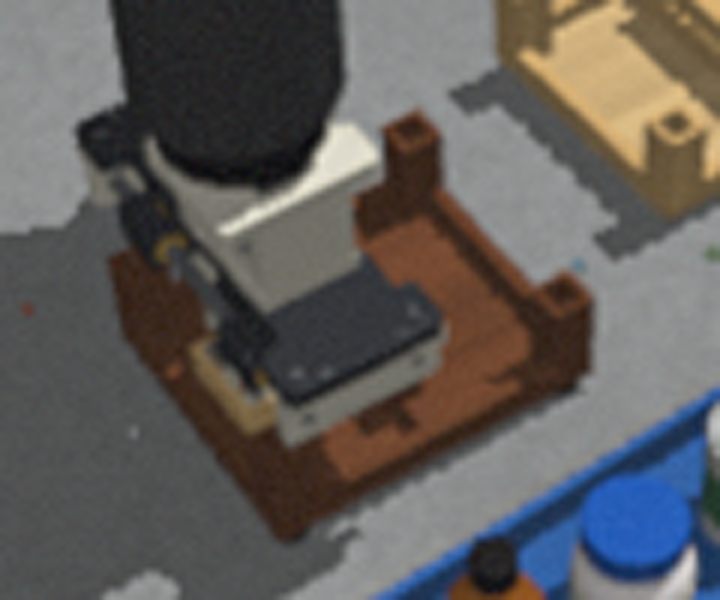

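View pics/d7.png

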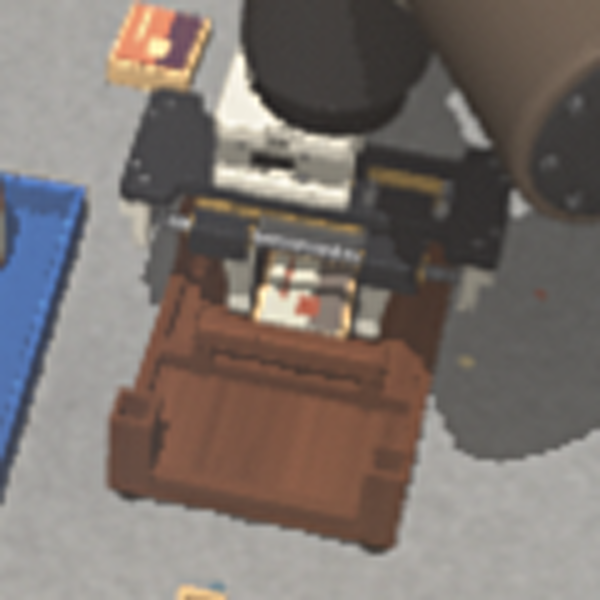

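```bash
python3 -m handwheel '{"gripper":[-1,-1,0.6,0.6,0.6,0.6,0.6,0.6,0.6,0.6,0.6,0.6,0.6,0.6,0.6,0.6,0.6,0.6,0.6],"travel":[[0.001,0.001,-0.006],[0.001,0.001,-0.0095],[0.001,0.001,-0.0095],[0.001,0.001,-0.0095],[0.001,0.001,-0.0095],[0.001,0.001,0.02],[0.001,0.001,0.1],[0.001,0.001,0.18],[0,-0.05,0.25],[0,-0.13,0.31],[-0.005,-0.21,0.34],[-0.01,-0.29,0.34],[-0.015,-0.37,0.34],[-0.02,-0.45,0.34],[-0.02,-0.53,0.34],[-0.028,-0.61,0.34],[-0.028,-0.686,0.34],[-0.028,-0.686,0.34],[-0.028,-0.686,0.34]],"spin":[0,0,0,0,0,0,0,0,0.1,0.25,0.4,0.55,0.7,0.825,0.825,0.825,0.825,0.825,0.825]}'
python3 - <<'E'
from h import *
f=grab("wrist","w8");st()
crop(f,(250,110,400,230),5,"w8c")
S=grab("scene");crop(S,(130,150,350,310),3.5,"p8");
E
```

```text
t: 32.0
eef_pos: [0.4507, -0.3449, 0.214]
ee_rot: [-1.028, 1.57, 2.631]
force: [-0.6, 0.1, -0.4]
width: 0.0699
t 32.05 tcp [ 0.4509 -0.3442  0.2142] jaw -150.32 width 0.0702 F [ 0.4  0.4 -0.5] tooldown [-0.001  0.    -1.   ]
```

View pics/w8.png

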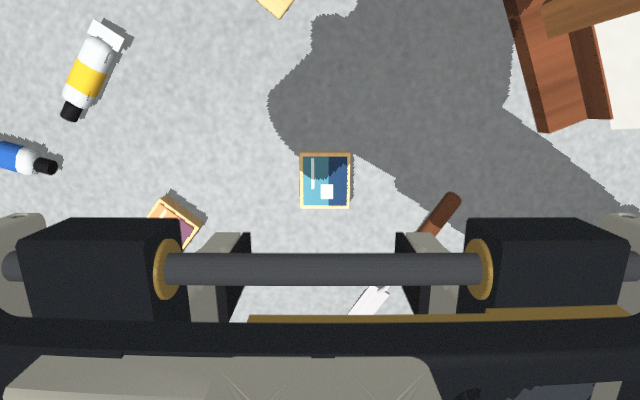

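View pics/w8c.png

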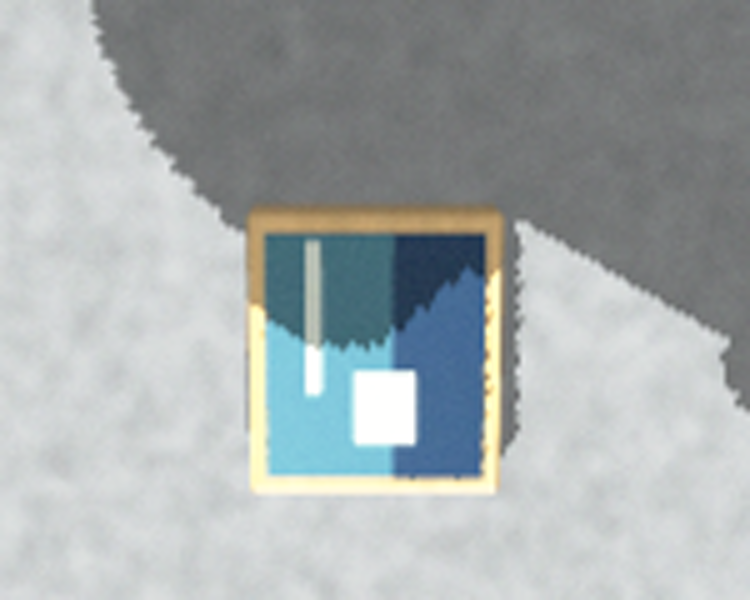

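View pics/p8.png

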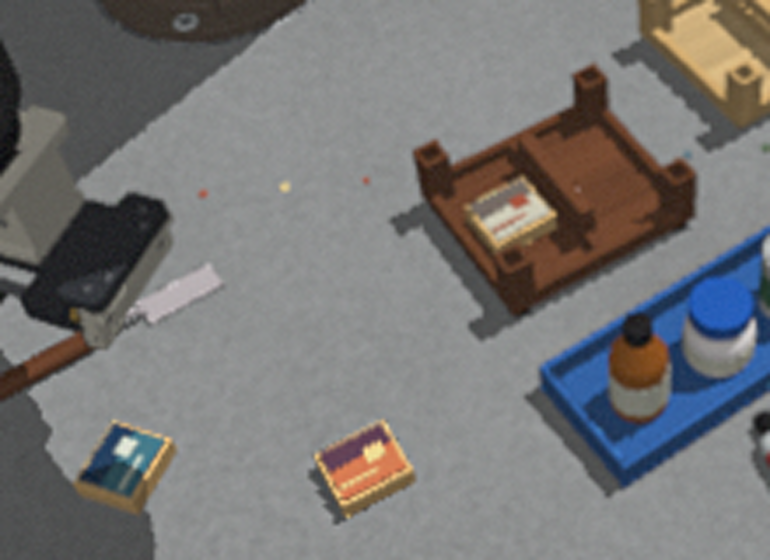

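```bash
python3 - <<'E'
from fit import *
np.set_printoptions(precision=4,suppress=True)
f=grab("wrist");st()
x,r,_=fit([(f,C([(249,217),(501,217),(497,492),(253,492)],(250,110),5))],.025,.028,.02,[.451,-.344,.52]);print(x,np.degrees(x[2]),r)
go(x[0],x[1],.0215,29.8)
# knife tip and handle location
print([onz(f,p,.01) for p in [(458,196),(432,235),(352,313)]])
E
```

```text
t 32.15 tcp [ 0.4513 -0.3435  0.2146] jaw -150.22 width 0.0705 F [-0.3  0.9  0.7] tooldown [ 0.  0. -1.]
[ 0.4492 -0.3454  0.5198] 29.782727359715924 0.540814328319764
t 32.15 tcp [ 0.4513 -0.3435  0.2146] jaw -150.22 width 0.0705 F [-0.3  0.9  0.7] tooldown [ 0.  0. -1.]
travel [-0.0042 -0.0039 -0.3863] spin 0.0005 deg 0.0  min rows 4
[array([ 0.3205, -0.3986,  0.01  ]), array([ 0.3201, -0.3498,  0.01  ]), array([ 0.3459, -0.2277,  0.01  ])]
```

```bash
python3 -m handwheel '{"gripper":[0.6,0.6,0.6,0.6,0.6,0.6,0.6,0.6,-1,-1,-1,-1,-1,-1],"travel":[[-0.003,-0.003,-0.08],[-0.003,-0.003,-0.17],[-0.003,-0.003,-0.25],[-0.003,-0.003,-0.32],[-0.003,-0.003,-0.365],[-0.003,-0.003,-0.38],[-0.003,-0.003,-0.384],[-0.003,-0.003,-0.384],[-0.003,-0.003,-0.384],[-0.003,-0.003,-0.384],[-0.003,-0.003,-0.384],[-0.003,-0.003,-0.384],[-0.003,-0.003,-0.384],[-0.003,-0.003,-0.384]],"spin":[0,0,0,0,0,0,0,0,0,0,0,0,0,0]}' 25
python3 - <<'E'
from h import *
a=np.radians(-7.4);c=np.array([.4713,.0413]);ey=np.array([-np.sin(a),np.cos(a)]);b=c+.043*ey
go(b[0],b[1],.0395,-7.4)
E
```

```text
t: 33.55
eef_pos: [0.4502, -0.346, 0.0234]
ee_rot: [2.167, 1.57, -0.456]
force: [-1.3, 1.2, 5.7]
width: 0.0496
t 33.55 tcp [ 0.4502 -0.346   0.0234] jaw -150.26 width 0.0496 F [-1.3  1.2  5.7] tooldown [ 0.001 -0.    -1.   ]
travel [0.0533 0.8599 0.0322] spin -0.8252 deg -37.1  min rows 9
```

```bash
python3 -m handwheel '{"gripper":[-1,-1,-1,-1,-1,-1,-1,-1,-1,-1,-1,-1,-1,-1,-1,-1,-1,-1,-1,-1],"travel":[[0,0,0.05],[0,0.02,0.12],[0.01,0.1,0.2],[0.02,0.18,0.23],[0.02,0.27,0.23],[0.03,0.36,0.23],[0.03,0.45,0.23],[0.04,0.54,0.23],[0.04,0.63,0.23],[0.05,0.72,0.23],[0.0535,0.8,0.23],[0.0535,0.86,0.23],[0.0535,0.86,0.23],[0.0535,0.86,0.18],[0.0535,0.86,0.12],[0.0535,0.86,0.08],[0.0535,0.86,0.055],[0.0535,0.86,0.042],[0.0535,0.86,0.036],[0.0535,0.86,0.036]],"spin":[0,0,-0.15,-0.3,-0.45,-0.6,-0.75,-0.825,-0.825,-0.825,-0.825,-0.825,-0.825,-0.825,-0.825,-0.825,-0.825,-0.825,-0.825,-0.825]}'
python3 - <<'E'
from h import *
s,_=st()
a=np.radians(-7.4);c=np.array([.4713,.0413]);ey=np.array([-np.sin(a),np.cos(a)]);b=c+.043*ey
go(b[0],b[1],.0395,-7.4)
T=grab("side");crop(T,(300,140,420,260),5,"d9")
E
```

```text
t: 35.55
eef_pos: [0.4767, 0.084, 0.0407]
ee_rot: [1.365, 1.571, -1.906]
force: [-0.5, -0.6, -1.4]
width: 0.0494
t 35.55 tcp [0.4767 0.084  0.0407] jaw 172.59 width 0.0494 F [-0.5 -0.6 -1.4] tooldown [-0. -0. -1.]
t 35.55 tcp [0.4767 0.084  0.0407] jaw 172.59 width 0.0494 F [-0.5 -0.6 -1.4] tooldown [-0. -0. -1.]
travel [ 0.0003 -0.0001 -0.0023] spin 0.0002 deg 0.0  min rows 1
```

View pics/d9.png

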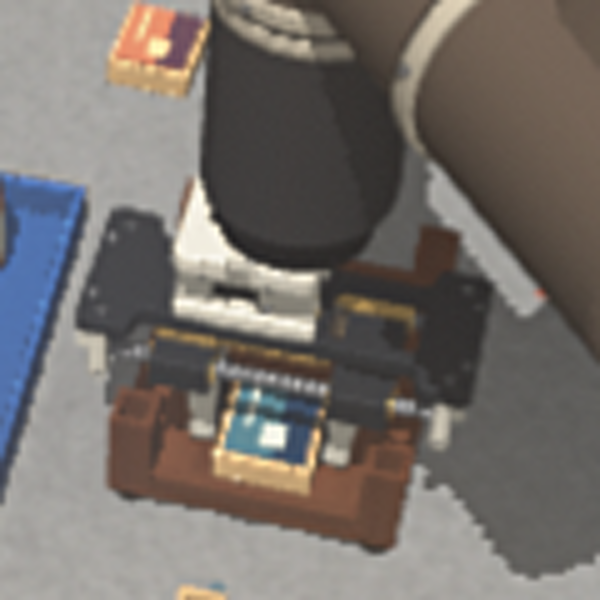

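```bash
python3 -m handwheel '{"gripper":[-1,0.6,0.6,0.6,0.6,0.6,0.6,0.6,0.6,0.6,0.6,0.6,0.6,0.6],"travel":[[0,0,-0.002],[0,0,-0.002],[0,0,-0.002],[0,0,-0.002],[0,0,0.02],[0,0,0.1],[0,0,0.18],[-0.01,0.05,0.26],[-0.02,0.13,0.32],[-0.03,0.21,0.36],[-0.04,0.29,0.38],[-0.05,0.37,0.38],[-0.058,0.445,0.38],[-0.058,0.445,0.38]],"spin":[0,0,0,0,0,0,0,0.18,0.36,0.54,0.72,0.9,1,1]}'
python3 -m handwheel '{"gripper":[0.6,0.6,0.6,0.6,0.6,0.6,0.6,0.6],"travel":[[0,0,0],[0,0,0],[0,0,0],[0,0,0],[0,0,0],[0,0,0],[0,0,0],[0,0,0]],"spin":[0.19,0.38,0.57,0.76,0.95,1,1,1]}'
python3 - <<'E'
from h import *
f=grab("wrist","w10");st()
S=grab("scene");crop(S,(130,150,350,310),3.5,"p10")
E
```

```text
t: 37.0
eef_pos: [0.4472, 0.3103, 0.2314]
ee_rot: [-2.991, 1.569, 0.813]
force: [0.1, -0.5, -0.5]
width: 0.0703
t: 37.8
eef_pos: [0.4475, 0.3063, 0.2311]
ee_rot: [2.75, 1.57, 1.048]
force: [0.2, -0.5, -0.4]
width: 0.0701
t 37.85 tcp [0.4476 0.3064 0.231 ] jaw -97.50 width 0.0699 F [-0.  -0.2  0.5] tooldown [ 0.  0. -1.]
```

View pics/w10.png

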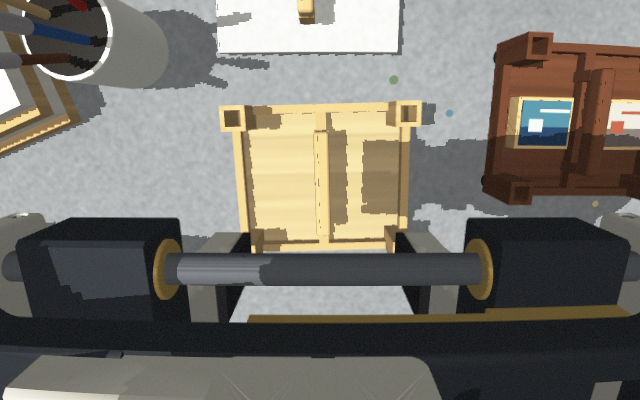

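View pics/p10.png

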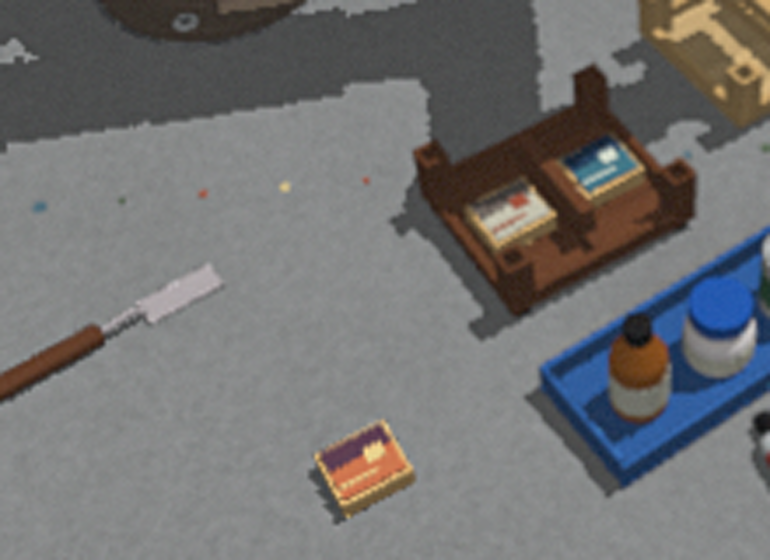

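Both paintings lie in the dark tray. The wrist view shows the pale tray's sockets near (232,117) and (405,113), and bar near x=321.

```bash
python3 - <<'E'
from h import *
f=grab("wrist");st()
crop(f,(210,90,430,260),3.6,"w10c"); crop(f,(470,20,640,215),3.5,"w10d")
E
```

```text
t 37.95 tcp [0.4475 0.3065 0.2307] jaw -97.46 width 0.0703 F [ 0.3 -0.3 -0.1] tooldown [ 0.  0. -1.]
```

View pics/w10c.png

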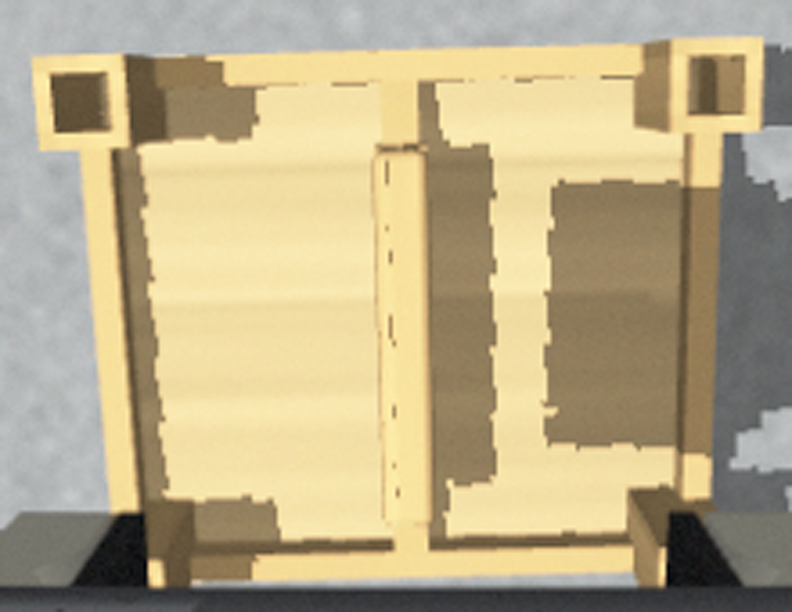

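View pics/w10d.png

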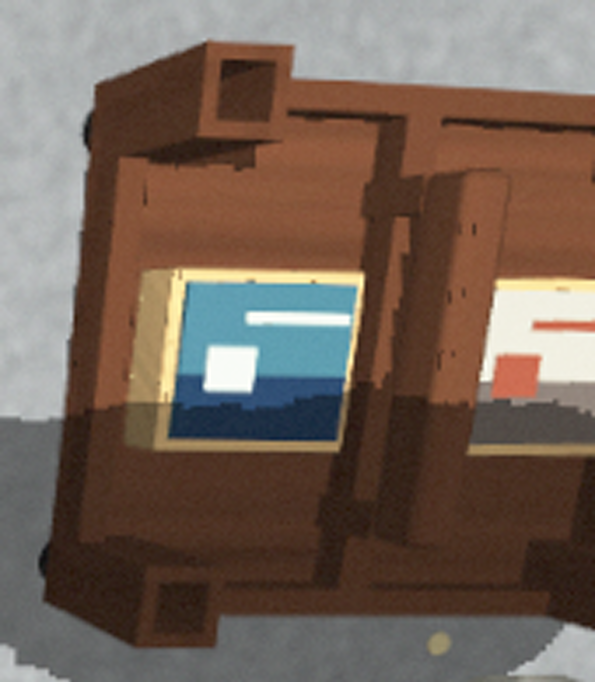

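```bash
python3 - <<'E'
from fit import *
np.set_printoptions(precision=4,suppress=True)
f=grab("wrist");st()
o=(210,90),3.6
L,Rr=[onz(f,C(p,*o),.066) for p in [(80,103),(718,86)]]
d=L-Rr; print("posts +x",L,Rr,"dist",np.linalg.norm(d)); yaw=np.arctan2(d[1],d[0])-np.pi/2; print("yaw",np.degrees(yaw))
ex=np.array([np.cos(yaw),np.sin(yaw)]); m=(L+Rr)[:2]/2; c=m-.064*ex; print("centre",c)
b=[onz(f,C(p,*o),.056) for p in [(408,153),(409,524)]]; print("bar",b,np.linalg.norm(b[0]-b[1]),(b[0]+b[1])/2, np.degrees(np.arctan2(*(b[0]-b[1])[[1,0]])))
o=(470,20),3.5
P,Q=[onz(f,C(p,*o),.066) for p in [(252,90),(181,607)]]
d=P-Q;yb=np.arctan2(d[1],d[0]);print("dark +y posts",P,Q,np.linalg.norm(d),np.degrees(yb)); ey=np.array([-np.sin(yb),np.cos(yb)])
print("dark c",(P+Q)[:2]/2-.076*ey)
E
```

```text
t 38.00 tcp [0.4476 0.3066 0.2307] jaw -97.45 width 0.0702 F [ 0.1 -0.3  0.6] tooldown [ 0.  0. -1.]
posts +x [0.5183 0.3758 0.066 ] [0.5024 0.2238 0.066 ] dist 0.1528234437159422
yaw -5.971439519779732
centre [0.4467 0.3065]
bar [array([0.4956, 0.2995, 0.056 ]), array([0.3987, 0.3119, 0.056 ])] 0.09772756642272451 [0.4471 0.3057 0.056 ] -7.2867992143817375
dark +y posts [0.5456 0.1066 0.066 ] [0.4187 0.1249 0.066 ] 0.12823716608928917 -8.232024059598285
dark c [0.4713 0.0405]
```

```bash
python3 -m handwheel '{"gripper":[0.2,0.2,0.2,0.2,0.2,0.2,0.2,-1,-1,-1,-1,-1,-1,-1],"travel":[[-0.001,-0.001,-0.08],[-0.001,-0.001,-0.16],[-0.001,-0.001,-0.24],[-0.001,-0.001,-0.31],[-0.001,-0.001,-0.35],[-0.001,-0.001,-0.361],[-0.001,-0.001,-0.361],[-0.001,-0.001,-0.361],[-0.001,-0.001,-0.361],[-0.001,-0.001,-0.361],[-0.001,-0.001,-0.361],[-0.001,-0.001,-0.361],[-0.001,-0.001,-0.361],[-0.001,-0.001,-0.361]],"spin":[0.032,0.032,0.032,0.032,0.032,0.032,0.032,0.032,0.032,0.032,0.032,0.032,0.032,0.032]}' 60
python3 - <<'E'
from h import *
go(.4713,.0412,.19,-97.4)
E
```

```text
t: 39.4
eef_pos: [0.4472, 0.3064, 0.0504]
ee_rot: [2.45, 1.57, 0.776]
force: [-1.7, -0.2, 3.1]
width: 0.0135
t 39.40 tcp [0.4472 0.3064 0.0504] jaw -95.95 width 0.0135 F [-1.7 -0.2  3.1] tooldown [ 0.  0. -1.]
travel [ 0.0482 -0.5305  0.2792] spin -0.0323 deg -1.5  min rows 7
```

```bash
python3 -m handwheel '{"gripper":[-1,-1,-1,-1,-1,-1,-1,-1,-1,-1,-1,-1,-1,-1,-1],"travel":[[0,0,0.02],[0,0,0.06],[0,0,0.12],[0,0,0.18],[0,0,0.23],[0,-0.04,0.25],[0.005,-0.12,0.25],[0.01,-0.2,0.25],[0.02,-0.28,0.25],[0.03,-0.36,0.25],[0.04,-0.44,0.25],[0.045,-0.5,0.25],[0.048,-0.53,0.25],[0.048,-0.53,0.22],[0.048,-0.53,0.2]],"spin":[0,0,0,0,0,0,-0.032,-0.032,-0.032,-0.032,-0.032,-0.032,-0.032,-0.032,-0.032]}'
python3 - <<'E'
from h import *
s,_=st();print(s["moment"])
go(.4713,.0412,.120,-97.4)
S=grab("scene");crop(S,(230,130,350,250),6,"p11");T=grab("side");crop(T,(300,140,420,260),5,"d11");f=grab("wrist","w11")
E
```

```text
t: 40.9
eef_pos: [0.4699, 0.0399, 0.1491]
ee_rot: [-1.334, 1.569, -3.036]
force: [-0.2, 0.2, -4.1]
width: 0.0135
t 40.90 tcp [0.4699 0.0399 0.1491] jaw -97.51 width 0.0135 F [-0.2  0.2 -4.1] tooldown [-0.002 -0.    -1.   ]
[-0.05881065  0.06736555  0.01822161]
t 40.90 tcp [0.4699 0.0399 0.1491] jaw -97.51 width 0.0135 F [-0.2  0.2 -4.1] tooldown [-0.002 -0.    -1.   ]
travel [ 0.0028  0.0026 -0.0583] spin 0.0025 deg 0.1  min rows 1
```

View pics/p11.png

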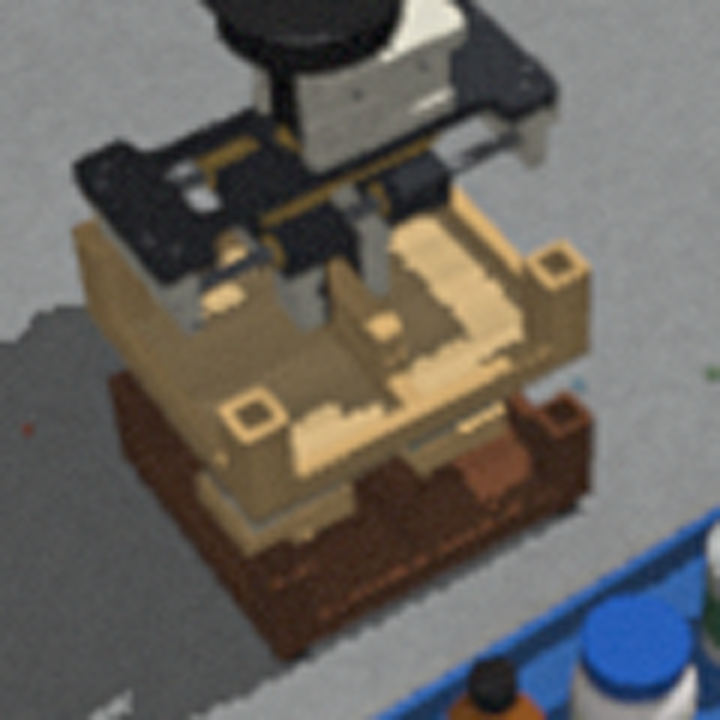

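View pics/d11.png

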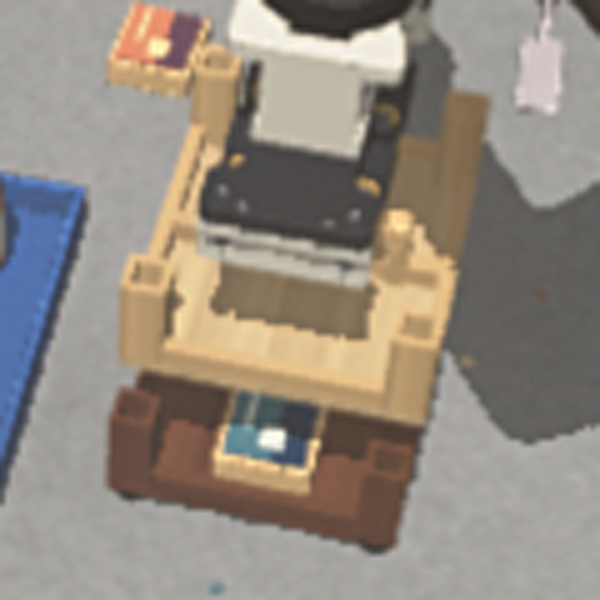

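View pics/w11.png

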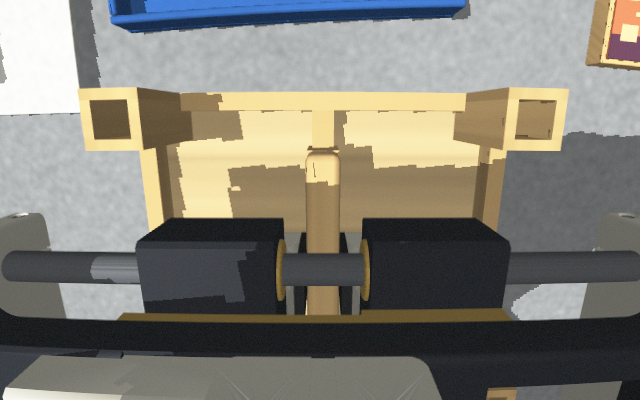

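```bash
python3 - <<'E'
from fit import *
np.set_printoptions(precision=4,suppress=True)
f=grab("wrist");s,j=st()
crop(f,(70,75,580,180),1.5,"w11c")
t=s["eef_pos"]; z=t[2]+.0156
L,Rr=[onz(f,p,z) for p in [(109.5,119.5),(538,119.5)]]
d=L-Rr;yaw=np.arctan2(d[1],d[0])-np.pi/2;ex=np.array([np.cos(yaw),np.sin(yaw)])
print(L,Rr,np.linalg.norm(d),np.degrees(yaw),"centre",(L+Rr)[:2]/2-.064*ex,"tcp",t)
go(.4713,.0412,.120,-97.4)
# dark/pale compare in side cam: held posts at +y
T=grab("side");o=(300,140),5
for n,pp,zz in [("pale",[(146,272),(417,324)],z),("dark",[(134,403),(391,458)],.066)]:
    P,Q=[onz(T,C(p,*o),zz) for p in pp]; print(n,P,Q,(P+Q)/2,np.linalg.norm(P-Q),np.degrees(np.arctan2(*(P-Q)[[1,0]])))
E
```

```text
t 41.10 tcp [0.4707 0.0412 0.1499] jaw -97.37 width 0.0138 F [ 0.   0.  -2.7] tooldown [-0.001 -0.001 -1.   ]
[0.5432 0.1075 0.1655] [ 0.5235 -0.0443  0.1655] 0.15305490421661866 -7.379995949183205 centre [0.4699 0.0398] tcp [0.4707 0.0412 0.1499]
t 41.10 tcp [0.4707 0.0412 0.1499] jaw -97.37 width 0.0138 F [ 0.   0.  -2.7] tooldown [-0.001 -0.001 -1.   ]
travel [ 0.0012 -0.     -0.0598] spin -0.0007 deg -0.0  min rows 1
pale [0.5436 0.1078 0.1655] [0.4168 0.1232 0.1655] [0.4802 0.1155 0.1655] 0.1277572782640448 -6.9218913743168855
dark [0.5471 0.1055 0.066 ] [0.4184 0.1235 0.066 ] [0.4827 0.1145 0.066 ] 0.1299922405877981 -7.940698800602822
```

```bash
python3 -m handwheel '{"gripper":[-1,-1,-1,-1,-1,-1,-1,-1,-1,-1],"travel":[[0.0025,0,-0.02],[0.0025,0,-0.045],[0.0025,0,-0.06],[0.0025,0,-0.066],[0.0025,0,-0.07],[0.0025,0,-0.074],[0.0025,0,-0.078],[0.0025,0,-0.082],[0.0025,0,-0.085],[0.0025,0,-0.086]],"spin":[0,0,0,0,0,0,0,0,0,0]}'
python3 - <<'E'
from h import *
s,_=st();print(s["moment"])
T=grab("side");crop(T,(300,140,420,260),5,"d12");S=grab("scene");crop(S,(230,130,350,250),6,"p12")
st()
E
```

```text
t: 42.15
eef_pos: [0.4723, 0.0412, 0.107]
ee_rot: [-0.956, 1.571, -2.656]
force: [-0.1, -0.2, -3.1]
width: 0.0139
t 42.15 tcp [0.4723 0.0412 0.107 ] jaw -97.40 width 0.0139 F [-0.1 -0.2 -3.1] tooldown [-0. -0. -1.]
[0.03619519 0.01180944 0.00066738]
t 42.25 tcp [0.4723 0.0412 0.1071] jaw -97.40 width 0.0136 F [-0.3 -0.2 -3.6] tooldown [ 0. -0. -1.]
```

View pics/p12.png

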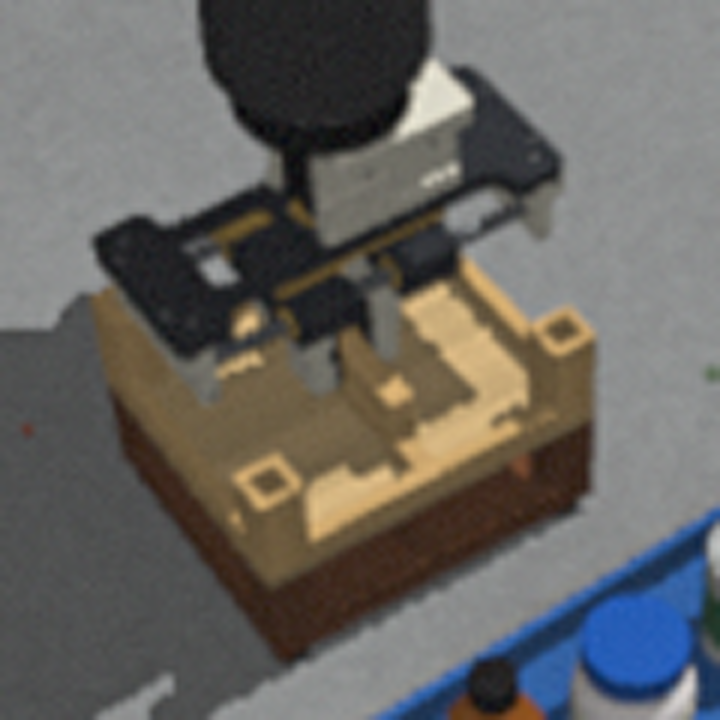

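View pics/d12.png

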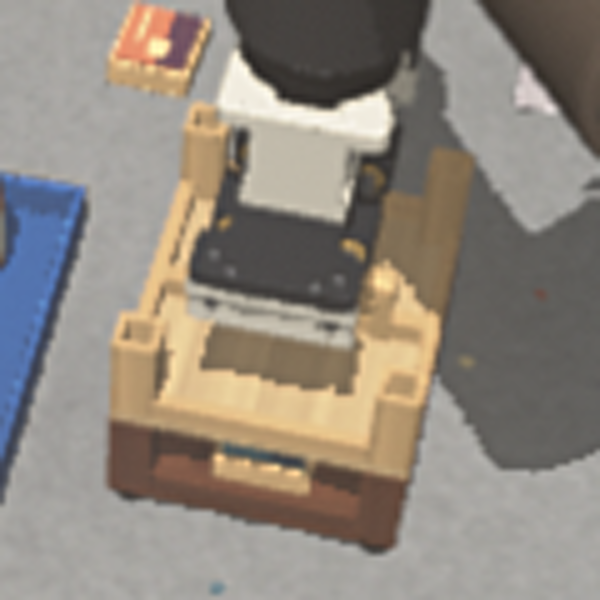

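```bash
python3 -m handwheel '{"gripper":[-1,-1,0.2,0.2,0.2,0.2,0.2,0.2,0.2,0.2,0.6,0.6,0.6,0.6],"travel":[[0,0,-0.002],[0,0,-0.003],[0,0,-0.003],[0,0,-0.003],[0,0,-0.003],[0,0,0.02],[0,0,0.08],[0,0,0.16],[0,0,0.2],[0.05,-0.07,0.2],[0.08,-0.15,0.2],[0.11,-0.24,0.2],[0.15,-0.33,0.2],[0.19,-0.42,0.2]],"spin":[0,0,0,0,0,0,0,0,-0.15,-0.34,-0.5,-0.66,-0.84,-1]}'
python3 -m handwheel '{"gripper":[0.6,0.6,0.6,0.6,0.6,0.6,0.6,0.6,0.6],"travel":[[0,-0.06,0],[0,-0.092,0],[0,-0.092,0],[0,-0.092,0],[0,-0.092,0],[0,-0.092,0],[0,-0.092,0],[0,-0.092,0],[0,-0.092,0]],"spin":[-0.19,-0.38,-0.57,-0.76,-0.95,-1,-1,-1,-1]}'
python3 - <<'E'
from h import *
f=grab("wrist","w13");st()
crop(f,(250,110,400,260),5,"w13c")
S=grab("scene");crop(S,(130,120,400,310),2.9,"p13")
T=grab("side");crop(T,(230,105,400,300),3,"d13")
E
```

```text
t: 43.65
eef_pos: [0.568, -0.1707, 0.2083]
ee_rot: [2.343, 1.57, -0.147]
force: [1.5, 1.0, 0.6]
width: 0.0696
t: 44.55
eef_pos: [0.5674, -0.2148, 0.2074]
ee_rot: [3.058, 1.571, -0.211]
force: [0.1, 0.0, 0.9]
width: 0.0698
t 44.60 tcp [ 0.5673 -0.2148  0.2073] jaw 172.66 width 0.0701 F [-0.3  0.5  0. ] tooldown [ 0. -0. -1.]
```

View pics/w13.png

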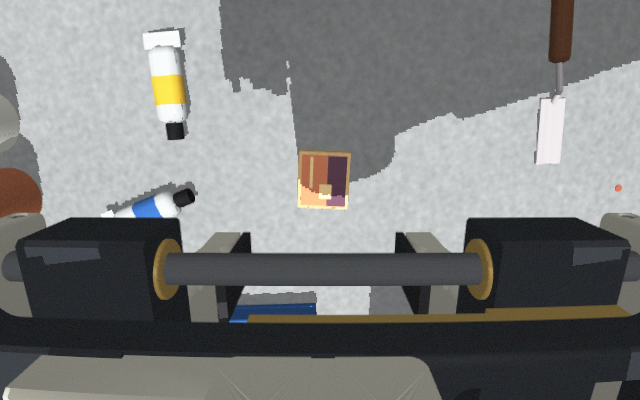

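View pics/p13.png

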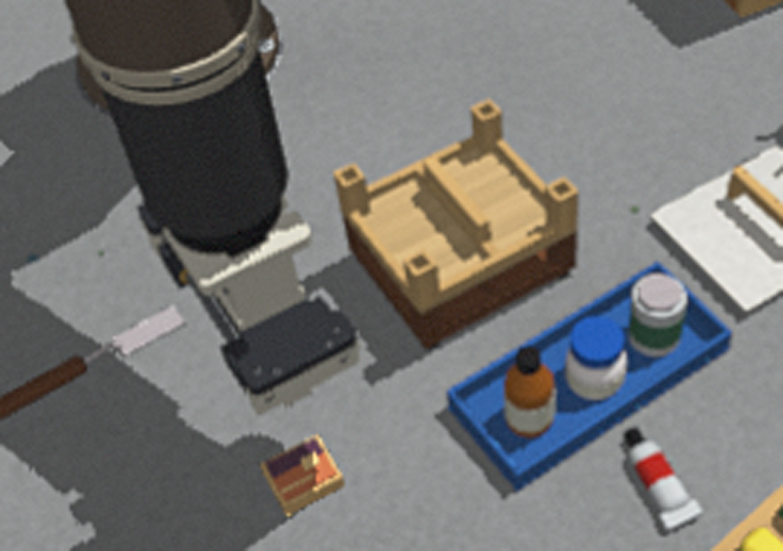

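View pics/d13.png

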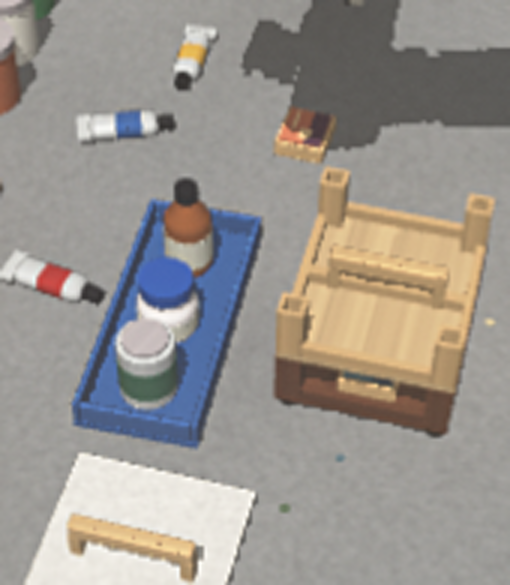

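View pics/w13c.png

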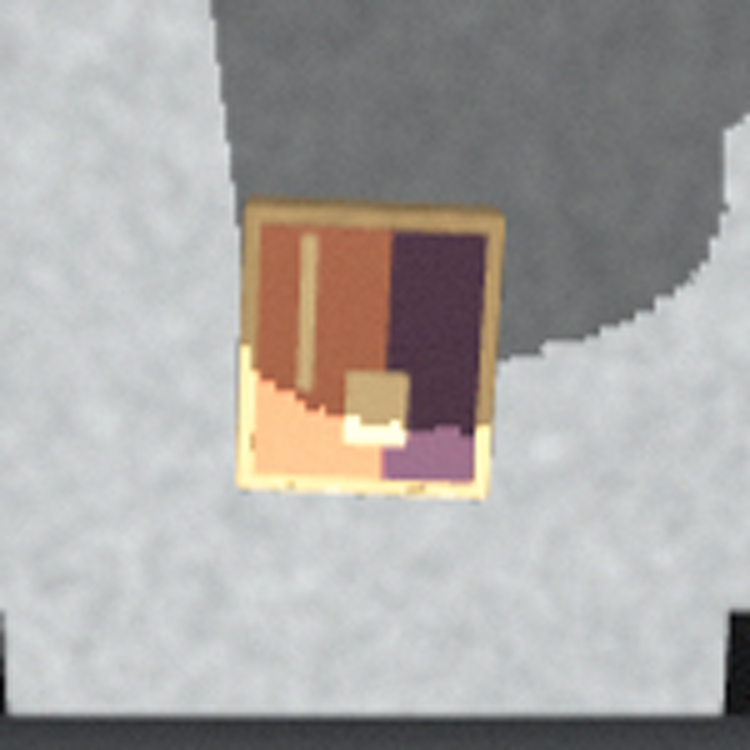

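```bash
python3 - <<'E'
from fit import *
np.set_printoptions(precision=4,suppress=True)
f=grab("wrist");st()
x,r,_=fit([(f,C([(247,208),(503,218),(488,497),(237,488)],(250,110),5))],.025,.028,.02,[.567,-.215,-.17]);print(x,np.degrees(x[2]),r)
go(x[0],x[1],.022,np.degrees(x[2]))
E
```

```text
t 44.75 tcp [ 0.5673 -0.2147  0.2071] jaw 172.63 width 0.0703 F [-0.7  0.2 -0.5] tooldown [-0. -0. -1.]
[ 0.566  -0.2172 -0.1696] -9.716743290604361 0.6518474783952712
t 44.75 tcp [ 0.5673 -0.2147  0.2071] jaw 172.63 width 0.0703 F [-0.7  0.2 -0.5] tooldown [-0. -0. -1.]
travel [-0.0025 -0.005  -0.3702] spin -0.0522 deg -2.3  min rows 4
```

```bash
python3 -m handwheel '{"gripper":[0.6,0.6,0.6,0.6,0.6,0.6,0.6,0.6,-1,-1,-1,-1,-1,-1],"travel":[[-0.002,-0.004,-0.08],[-0.002,-0.004,-0.16],[-0.002,-0.004,-0.24],[-0.002,-0.004,-0.31],[-0.002,-0.004,-0.35],[-0.002,-0.004,-0.365],[-0.002,-0.004,-0.369],[-0.002,-0.004,-0.369],[-0.002,-0.004,-0.369],[-0.002,-0.004,-0.369],[-0.002,-0.004,-0.369],[-0.002,-0.004,-0.369],[-0.002,-0.004,-0.369],[-0.002,-0.004,-0.369]],"spin":[-0.052,-0.052,-0.052,-0.052,-0.052,-0.052,-0.052,-0.052,-0.052,-0.052,-0.052,-0.052,-0.052,-0.052]}' 25
python3 - <<'E'
from h import *
a=np.radians(-7.4);c=np.array([.4718,.0412]);ey=np.array([-np.sin(a),np.cos(a)])
for s in (1,-1):
    b=c+s*.043*ey; print(b); go(b[0],b[1],.072+.0225,-7.4)
E
```

```text
t: 46.15
eef_pos: [0.5668, -0.2168, 0.0234]
ee_rot: [3.094, 1.57, -0.217]
force: [-1.6, 0.2, 6.2]
width: 0.0496
[0.47733821 0.08384186]
t 46.15 tcp [ 0.5668 -0.2168  0.0234] jaw 170.28 width 0.0496 F [-1.6  0.2  6.2] tooldown [ 0.001 -0.    -1.   ]
travel [-0.1789  0.6013  0.1422] spin 0.0515 deg 2.3  min rows 7
[ 0.46626179 -0.00144186]
t 46.15 tcp [ 0.5668 -0.2168  0.0234] jaw 170.28 width 0.0496 F [-1.6  0.2  6.2] tooldown [ 0.001 -0.    -1.   ]
travel [-0.201   0.4307  0.1422] spin 0.0515 deg 2.3  min rows 5
```

```bash
python3 -m handwheel '{"gripper":[-1,-1,-1,-1,-1,-1,-1,-1,-1,-1,-1,-1,-1,-1,-1,-1,-1],"travel":[[0,0,0.05],[0,0,0.12],[0,0,0.2],[-0.02,0.06,0.27],[-0.05,0.13,0.31],[-0.09,0.2,0.31],[-0.12,0.27,0.31],[-0.16,0.34,0.31],[-0.19,0.41,0.31],[-0.201,0.431,0.31],[-0.201,0.431,0.31],[-0.201,0.431,0.27],[-0.201,0.431,0.22],[-0.201,0.431,0.18],[-0.201,0.431,0.158],[-0.201,0.431,0.149],[-0.201,0.431,0.147]],"spin":[0,0,0,0,0.05,0.05,0.05,0.05,0.05,0.05,0.05,0.05,0.05,0.05,0.05,0.05,0.05]}'
python3 - <<'E'
from h import *
s,_=st()
a=np.radians(-7.4);c=np.array([.4718,.0412]);ey=np.array([-np.sin(a),np.cos(a)]);b=c-.043*ey
go(b[0],b[1],.0954,-7.4)
T=grab("side");crop(T,(300,120,420,260),4,"d14");S=grab("scene");crop(S,(230,130,350,250),5,"p14")
E
```

```text
t: 47.85
eef_pos: [0.4661, -0.0017, 0.0959]
ee_rot: [0.845, 1.57, -2.427]
force: [-0.3, -0.0, -0.7]
width: 0.0497
t 47.85 tcp [ 0.4661 -0.0017  0.0959] jaw 172.49 width 0.0497 F [-0.3 -0.  -0.7] tooldown [-0.001 -0.    -1.   ]
t 47.85 tcp [ 0.4661 -0.0017  0.0959] jaw 172.49 width 0.0497 F [-0.3 -0.  -0.7] tooldown [-0.001 -0.    -1.   ]
travel [ 0.0003  0.0005 -0.001 ] spin 0.0024 deg 0.1  min rows 1
```

View pics/d14.png

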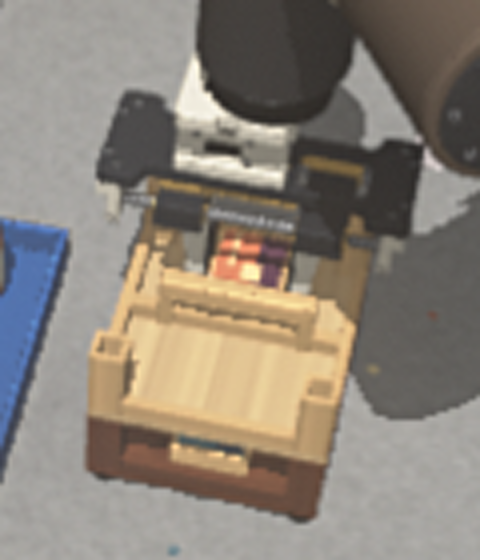

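View pics/p14.png

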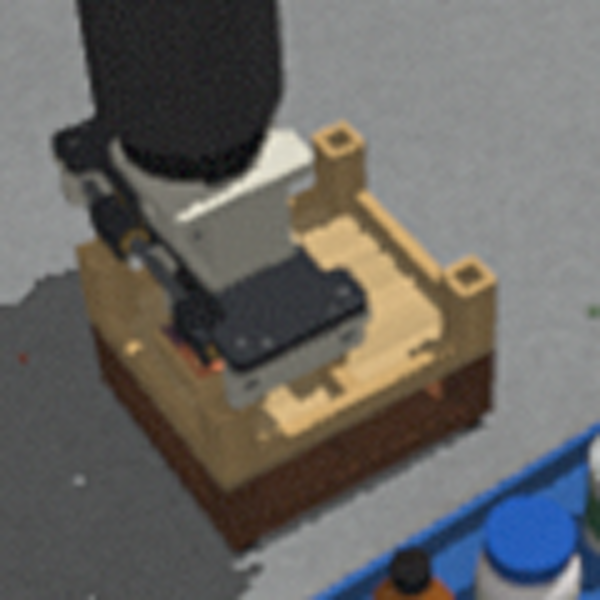

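```bash
python3 -m handwheel '{"gripper":[-1,0.6,0.6,0.6,0.6,0.6,0.6,0.6,0.6,0.6,0.6,0.6,0.6,0.6,0.6,0.6],"travel":[[0,0,-0.003],[0,0,-0.003],[0,0,-0.003],[0,0,-0.003],[0,0,0.02],[0,0,0.1],[0,0,0.18],[0.02,0.03,0.24],[0.06,0.1,0.25],[0.11,0.17,0.25],[0.16,0.25,0.25],[0.21,0.34,0.25],[0.26,0.43,0.25],[0.31,0.51,0.25],[0.357,0.592,0.25],[0.357,0.592,0.25]],"spin":[0,0,0,0,0,0,0,0.1,0.2,0.35,0.5,0.65,0.8,0.95,1,1]}'
python3 -m handwheel '{"gripper":[0.6,0.6,0.6,0.6,0.6,0.6,0.6,0.6],"travel":[[0,0,0],[0,0,0],[0,0,0],[0,0,0],[0,0,0],[0,0,0],[0,0,0],[0,0,0]],"spin":[0.19,0.38,0.57,0.76,0.95,1,1,1]}'
python3 - <<'E'
from h import *
f=grab("wrist","w15");st()
S=grab("scene");crop(S,(130,110,420,310),2.7,"p15");T=grab("side");crop(T,(230,105,400,300),3,"d15")
E
```

```text
t: 49.55
eef_pos: [0.6459, 0.2992, 0.2184]
ee_rot: [0.12, 1.569, -2.362]
force: [-1.4, 0.2, -1.3]
width: 0.07
t: 50.35
eef_pos: [0.6442, 0.2946, 0.221]
ee_rot: [-0.917, 1.571, -2.62]
force: [-0.4, -0.1, -0.0]
width: 0.0699
t 50.40 tcp [0.6442 0.2946 0.221 ] jaw -97.57 width 0.0703 F [ 0.1 -0.3 -0.2] tooldown [-0. -0. -1.]
```

View pics/w15.png

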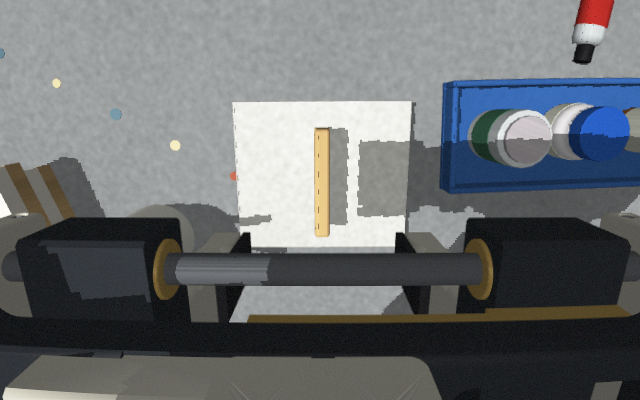

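View pics/p15.png

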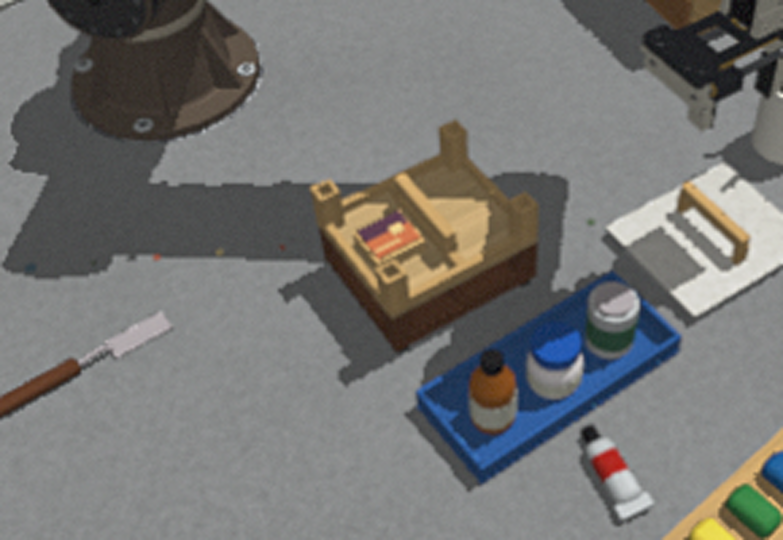

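View pics/d15.png

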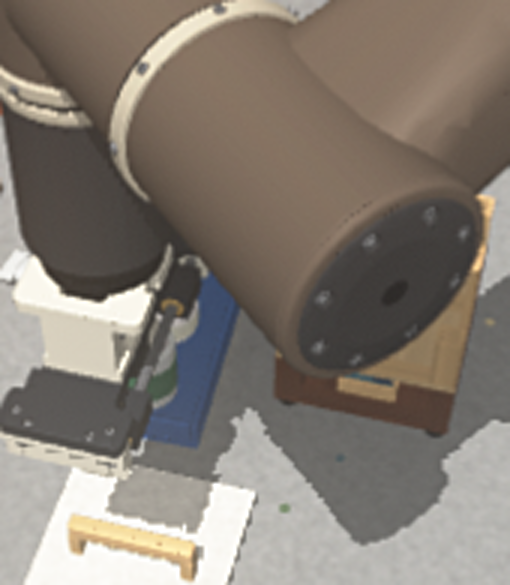

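```bash
python3 - <<'E'
from fit import *
np.set_printoptions(precision=4,suppress=True)
f=grab("wrist");s,j=st()
crop(f,(220,90,425,255),3.8,"w15c")
print(fit([(f,np.array([(232.5,102),(411.5,101),(240,247),(405,246)]))],.075,.087,.016,[.645,.295,-.13]))
b=[onz(f,p,.056) for p in [(322,127.5),(322.5,236)]];print("bar",(b[0]+b[1])/2,np.linalg.norm(b[0]-b[1]),np.degrees(np.arctan2(*(b[0]-b[1])[[1,0]])))
E
```

```text
t 50.55 tcp [0.6443 0.2947 0.221 ] jaw -97.53 width 0.0702 F [-0.1 -0.   0.8] tooldown [-0.  0. -1.]
(array([ 0.6457,  0.2942, -0.1268]), np.float64(0.659573804686121), [array([-0.0055,  0.0086])])
bar [0.6474 0.2939 0.056 ] 0.09949145424161288 -7.287823761479236
```

View pics/w15c.png

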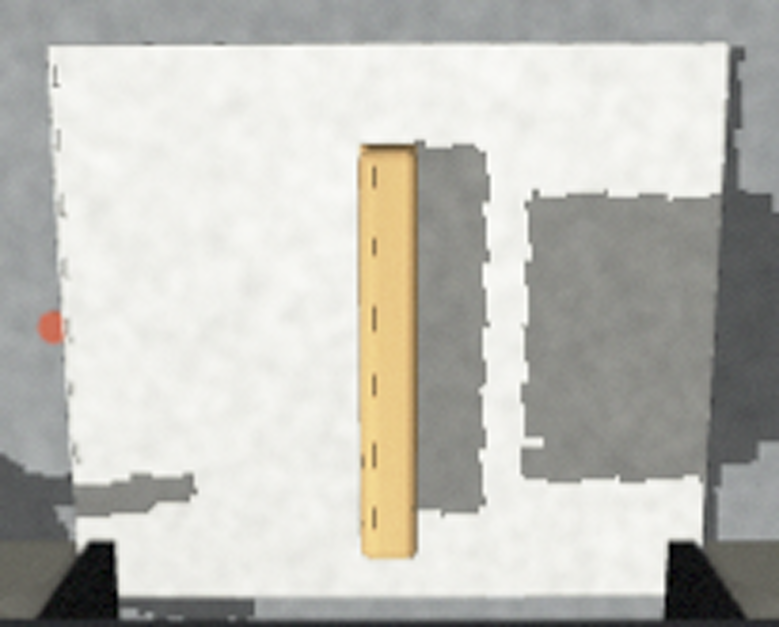

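```bash
python3 -m handwheel '{"gripper":[0.2,0.2,0.2,0.2,0.2,0.2,0.2,-1,-1,-1,-1,-1,-1,-1],"travel":[[0.0014,-0.001,-0.08],[0.0014,-0.001,-0.16],[0.0014,-0.001,-0.24],[0.0014,-0.001,-0.3],[0.0014,-0.001,-0.33],[0.0014,-0.001,-0.34],[0.0014,-0.001,-0.34],[0.0014,-0.001,-0.34],[0.0014,-0.001,-0.34],[0.0014,-0.001,-0.34],[0.0014,-0.001,-0.34],[0.0014,-0.001,-0.34],[0.0014,-0.001,-0.34],[0.0014,-0.001,-0.34]],"spin":[0.005,0.005,0.005,0.005,0.005,0.005,0.005,0.005,0.005,0.005,0.005,0.005,0.005,0.005]}' 50
python3 - <<'E'
from h import *
go(.4718,.0412,.22,-97.4)
E
```

```text
t: 51.95
eef_pos: [0.6452, 0.2944, 0.0514]
ee_rot: [2.26, 1.57, 0.563]
force: [-0.5, 0.1, 2.8]
width: 0.0138
t 51.95 tcp [0.6452 0.2944 0.0514] jaw -97.26 width 0.0138 F [-0.5  0.1  2.8] tooldown [ 0.  0. -1.]
travel [-0.3467 -0.5064  0.3373] spin -0.0032 deg -0.1  min rows 8
```

```bash
python3 -m handwheel '{"gripper":[-1,-1,-1,-1,-1,-1,-1,-1,-1,-1,-1,-1,-1,-1,-1,-1,-1,-1,-1,-1],"travel":[[0,0,0.03],[0,0,0.08],[0,0,0.15],[0,0,0.23],[0,0,0.31],[-0.01,-0.02,0.36],[-0.04,-0.07,0.37],[-0.08,-0.13,0.37],[-0.13,-0.2,0.37],[-0.18,-0.27,0.37],[-0.23,-0.34,0.37],[-0.28,-0.41,0.37],[-0.32,-0.47,0.37],[-0.347,-0.506,0.37],[-0.347,-0.506,0.37],[-0.347,-0.506,0.36],[-0.347,-0.506,0.33],[-0.347,-0.506,0.31],[-0.347,-0.506,0.3],[-0.347,-0.506,0.3]],"spin":[0,0,0,0,0,0,0,0,0,0,-0.003,-0.003,-0.003,-0.003,-0.003,-0.003,-0.003,-0.003,-0.003,-0.003]}'
python3 - <<'E'
from fit import *
s,j=st()
S=grab("scene");crop(S,(230,110,350,230),5,"p16");T=grab("side");crop(T,(300,140,420,260),5,"d16");f=grab("wrist","w16")
go(.4718,.0412,.1634,-97.4)
E
```

```text
t: 53.95
eef_pos: [0.4714, 0.0414, 0.2001]
ee_rot: [-0.947, 1.569, -2.647]
force: [-0.7, -0.0, -2.6]
width: 0.0136
t 53.95 tcp [0.4714 0.0414 0.2001] jaw -97.37 width 0.0136 F [-0.7 -0.  -2.6] tooldown [-0.002 -0.001 -1.   ]
t 54.10 tcp [0.472  0.0415 0.2014] jaw -97.37 width 0.0138 F [ 0.2 -0.  -2.5] tooldown [ 0. -0. -1.]
travel [-0.0003 -0.0006 -0.076 ] spin -0.0006 deg -0.0  min rows 1
```

View pics/p16.png

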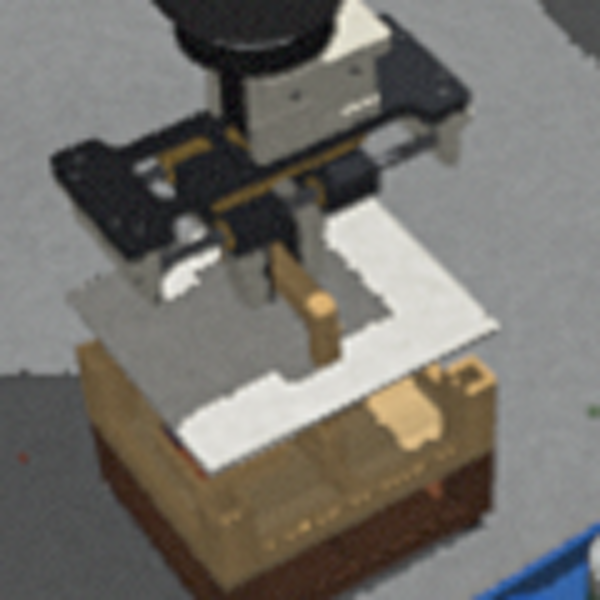

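View pics/d16.png

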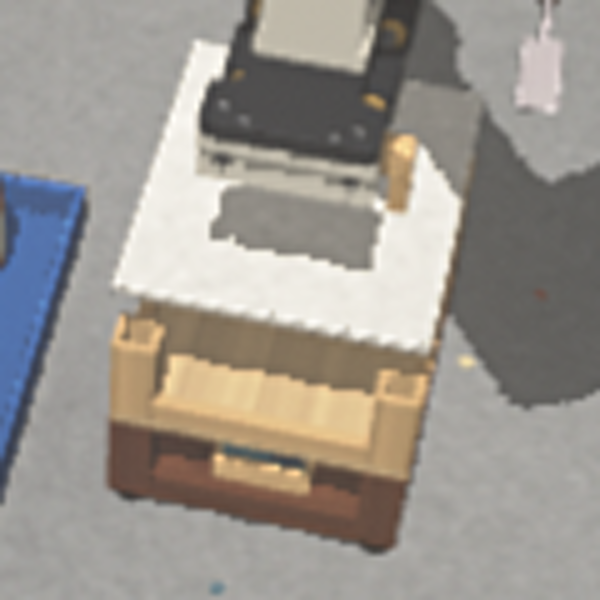

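View pics/w16.png

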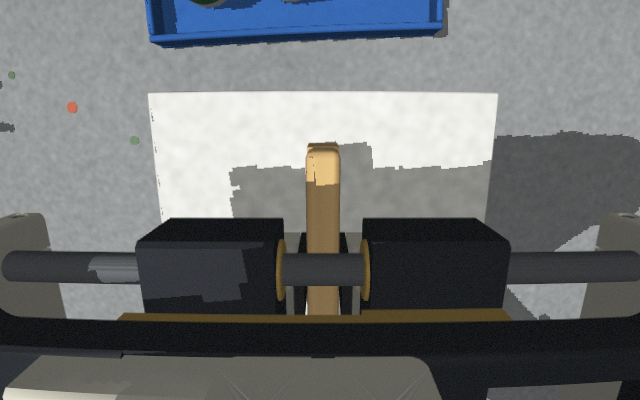

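```bash
python3 -m handwheel '{"gripper":[-1,-1,-1,-1,-1,-1,-1,-1,-1,-1,-1],"travel":[[0,0,-0.02],[0,0,-0.04],[0,0,-0.05],[0,0,-0.055],[0,0,-0.06],[0,0,-0.064],[0,0,-0.068],[0,0,-0.071],[0,0,-0.074],[0,0,-0.075],[0,0,-0.075]],"spin":[0,0,0,0,0,0,0,0,0,0,0]}'
python3 - <<'E'
from fit import *
s,j=st();print(s["moment"])
S=grab("scene");crop(S,(230,110,350,230),5,"p17");T=grab("side");crop(T,(300,140,420,260),5,"d17")
E
```

```text
t: 55.2
eef_pos: [0.4715, 0.0412, 0.1635]
ee_rot: [-1.556, 1.571, 3.027]
force: [-0.4, 0.7, -1.8]
width: 0.0135
t 55.20 tcp [0.4715 0.0412 0.1635] jaw -97.40 width 0.0135 F [-0.4  0.7 -1.8] tooldown [-0.  0. -1.]
[-0.04010525  0.01631166 -0.0808601 ]
```

View pics/p17.png

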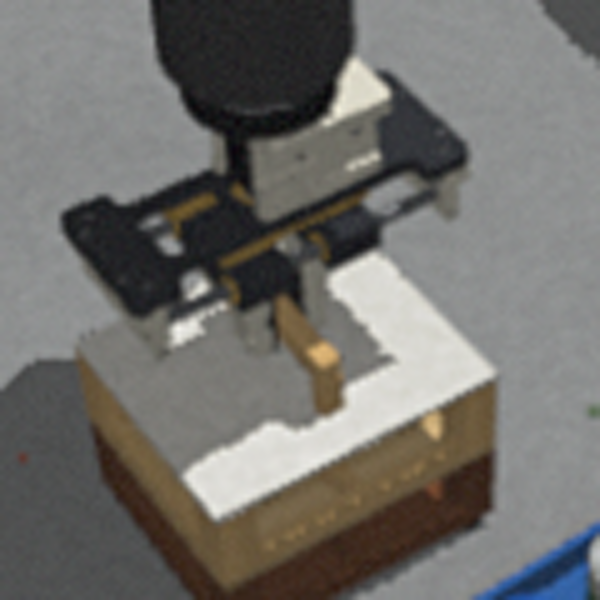

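View pics/d17.png

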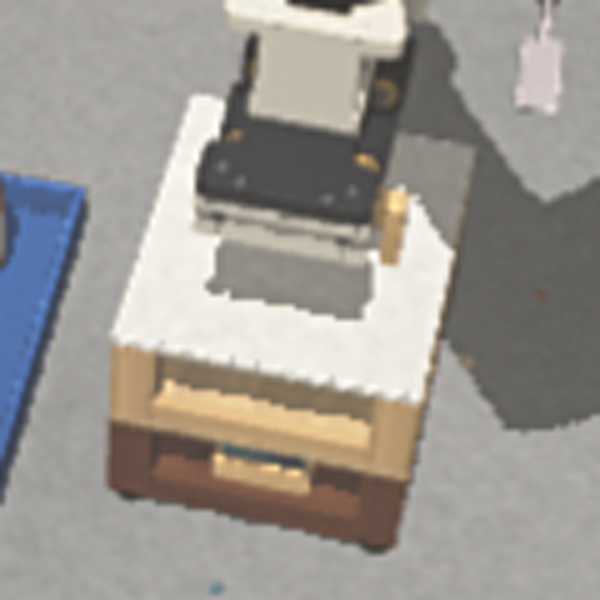

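```bash
python3 -m handwheel '{"gripper":[-1,-1,0.2,0.2,0.2,0.2,0.2,0.2,0.2,0.2,0.2,0.2,0.2,0.2,0.2],"travel":[[0,0,-0.001],[0,0,-0.002],[0,0,-0.002],[0,0,-0.002],[0,0,-0.002],[0,0,-0.002],[0,0,0.03],[0,0,0.1],[0,0,0.18],[0,0.06,0.2],[0,0.15,0.2],[0,0.24,0.2],[0,0.33,0.2],[0,0.42,0.2],[0,0.42,0.2]],"spin":[0,0,0,0,0,0,0,0,0,0,0,0,0,0,0]}'
python3 - <<'E'
from fit import *
s,j=st()
S=grab("scene","p18f");crop(S,(140,110,400,350),2.4,"p18");T=grab("side","d18f");f=grab("wrist","w18")
E
```

```text
t: 56.8
eef_pos: [0.4716, 0.2555, 0.263]
ee_rot: [2.135, 1.571, 0.438]
force: [-0.1, -0.2, 0.3]
width: 0.0525
t 56.80 tcp [0.4716 0.2555 0.263 ] jaw -97.20 width 0.0525 F [-0.1 -0.2  0.3] tooldown [ 0.  0. -1.]
```

View pics/p18.png

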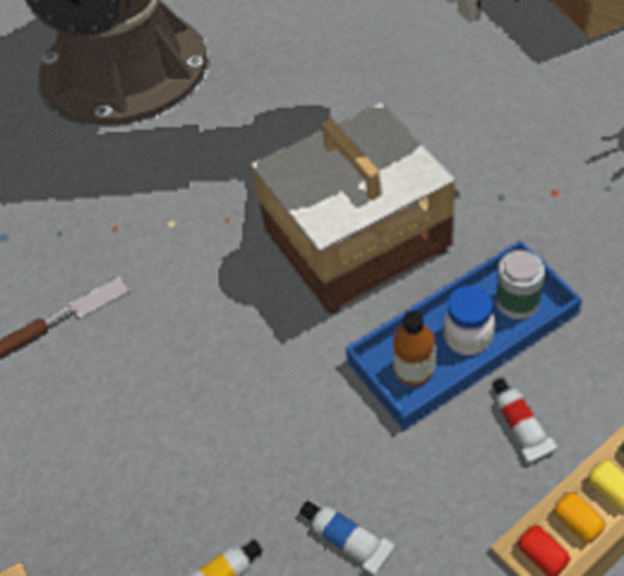

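View pics/d18f.png

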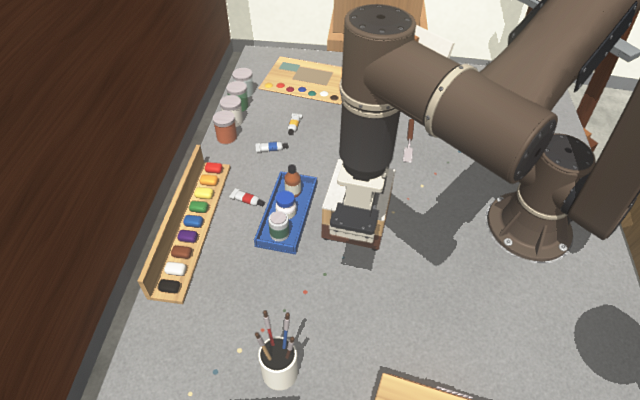

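View pics/w18.png

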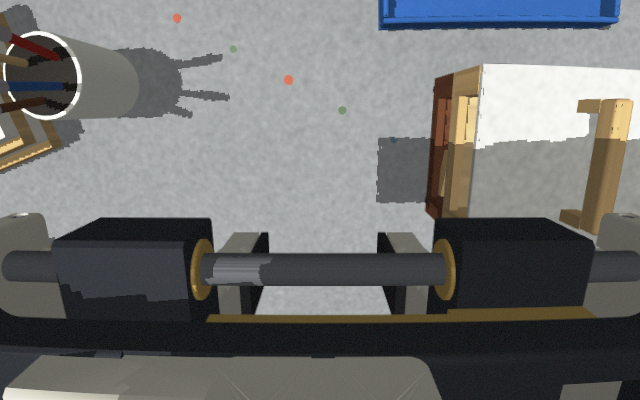

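```bash
python3 - <<'E'
from fit import *
S=grab("scene");f=grab("wrist");st()
crop(S,(240,145,335,245),6,"p19");crop(f,(420,50,640,240),3.4,"w19")
P=C([(253,165),(322,246),(455,183),(380,107)],(140,110),2.4)
for z in (.118,.128,.138): print(z,fit([(S,P)],.075,.087,z,[.472,.041,-.13])[:2])
# vertical consistency: triangulate near (+x+y) cover corner with wrist far-left top corner
w=(483,65)
print(tri([S,f],[P[2],np.array(w,float)]))
a=-.129;c=np.array([.4715,.0412]);R=np.array([[np.cos(a),-np.sin(a)],[np.sin(a),np.cos(a)]]);print("expected",c+R@[.075,.087])
for n in ["bottle_mid","jar_mid","tin_mid"]: 
    print(n,spotter.tip_of("scene",n)[:1],[ [round(v,3) for v in onz(S,d["at"],z)] for d,z in zip(spotter.tip_of("scene",n)[:1],[dict(bottle_mid=.056,jar_mid=.037,tin_mid=.0405)[n]])])
E
```

```text
t 57.05 tcp [0.4715 0.2504 0.2635] jaw -97.44 width 0.0526 F [0.2 0.5 0.9] tooldown [-0. -0. -1.]
0.118 (array([ 0.46814925,  0.04697812, -0.13137662]), np.float64(0.7954823287841415))
0.128 (array([ 0.47554734,  0.04163968, -0.13086585]), np.float64(0.9919288445847622))
0.138 (array([ 0.48294155,  0.03630483, -0.13034037]), np.float64(1.2477512966616775))
(array([0.55885465, 0.11572023, 0.12491908]), [0.9649311654851728, 3.331520448673593])
expected [0.55706873 0.11782893]
bottle_mid [{'at': [315.7, 249.5], 'conf': 0.66}] [[np.float64(0.653), np.float64(-0.014), np.float64(0.056)]]
jar_mid [{'at': [338.0, 242.9], 'conf': 0.69}] [[np.float64(0.668), np.float64(0.051), np.float64(0.037)]]
tin_mid [{'at': [357.0, 229.0], 'conf': 0.96}] [[np.float64(0.671), np.float64(0.119), np.float64(0.04)]]
```

View pics/p19.png

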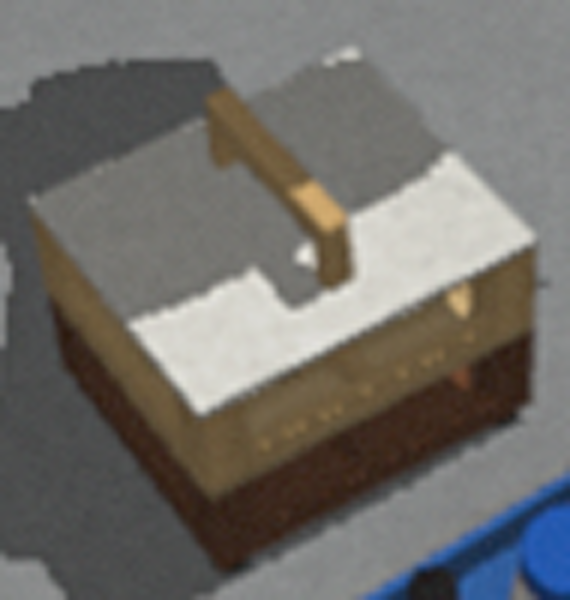

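View pics/w19.png

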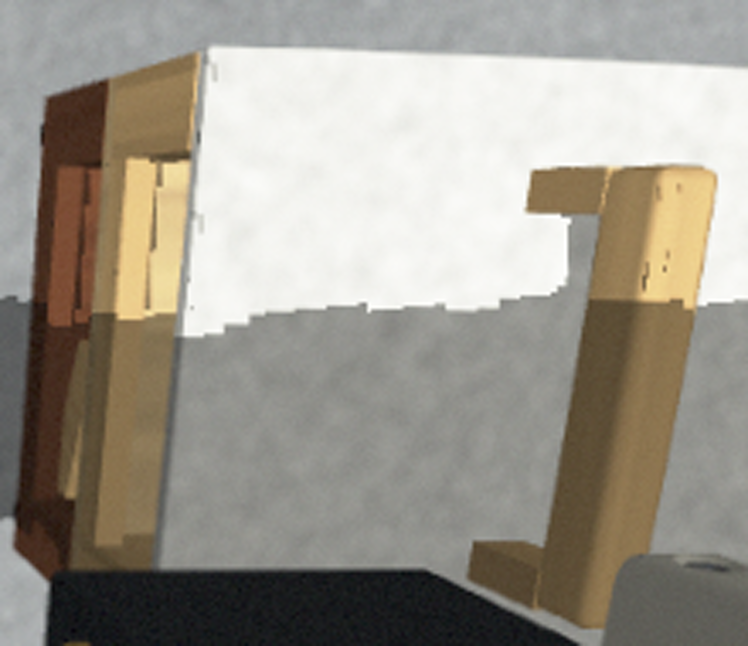

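The stack shows no gaps: the board edges are flush from the left corner (253,165) to the right corner (455,183) in the scene crop, and the wrist view agrees. All three containers stand in the box, so I'm handing in.

```bash
python3 -c "
from h import *
print(arm.job_done()); st()"
```

```text
the job is handed in; nothing more can be done
None
the job is handed in; nothing more can be done
```

The job is finished and handed in at about t = 57 s; no verdict was given.

**What was done:**
- The bottle, jar and tin now stand in the blue box. The tub was absent.
- I parked the cover on the table. Paintings c and d went into the dark tray, one to a bay.
- I stacked the empty pale tray on the dark one, then laid painting b in its -y bay. Painting a was absent.
- The cover went on last.

**What the last checks showed:**
- **Seating:** Both stackings went in with only a few newtons on the wrist. The arm stopped within about 1 mm of the seated height both times, and I pressed slightly further before letting go. No gaps show between the trays or under the cover in the scene and wrist views, and the edges are flush.
- **Containers:** All three look upright in the box.
- **Paintings:** Each looked flat and face up when I saw it in its bay, and I only ever gripped them by their edges. They are now covered, apart from a sliver visible from the side.
- **Left alone:** The tubes, knife and brush pot show no visible shift. I did not measure this.

**What disagreed:** Corner fits of the cover at the end differed from the arm's reading by about 4 mm in position and 3 mm in height. The scene corners were hand-picked from a low-resolution crop, and one ray missed by 3 px. I put this down to picking and calibration error, because the measured arm pose and the missing gaps both point to full seating.

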